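# Gang up railing spikes in the sliding-jaw clamp for marking out

## Robot

A 6-joint arm with a two-finger parallel gripper is mounted at the origin on the work surface. World frame = base frame: x ahead of the robot, y to its left, z up, the work surface at z = 0. Lengths are in m, angles in rad, forces in N, time in s.
With the tool pointing down it reaches from about 0.375 to 0.9 m from the base axis. Payload 3.1 kg.
Tool frame: the origin (TCP) lies on the centre line of the jaws, within the pads' length; the fingertips stand 22 mm ahead of it and the grasp point (between the pads) lies 3 mm ahead of it; z points along the fingers, x is the direction in which the jaws open and shut, and the axes are right-handed (so a half turn about z gives the same grasp; the last joint's range is limited). The gripper opens to 87 mm and grips with 3 to 60 N. Pads are 19 mm wide; open, the fingers measure 117 mm over their backs; the gripper's body (75 mm by 190 mm) begins 51 mm behind the grasp point.
Start: joints at [1.075, 0.527, 1.433, -0, 1.181, -0.178], TCP at [0.195, 0.594, 0.245] pointing down, gripper open.
Joint ranges: [-3.08, 3.08], [-0.75, 2.2], [0.22, 2.44], [-1.43, 4.57], [0, 2.65], [-2.85, 2.85]. Speed limits (rad/s): [2.79, 2.79, 3.14, 3.14, 3.14, 3.14].

## Interface

Orientations are given as a unit quaternion [x, y, z, w].
In Python, from rig import robot, camera, order gives the robot as it stands.
- The arm moves only by the shell command python3 -m pendant 'ROWS' [OPENING] [FORCE]. ROWS is JSON, a list of rows, each a list of 2 entries, a list of its own where there are three numbers: the shift along the tool's x, y, z in mm, then the turn about the tool's z in degrees. A call has 1 to 8 rows; each row shifts and turns the commanded pose from where the row before left it, along the tool's axes as they then stand; what a row does not reach is not made up. A row lasts 1/8 s, in which the tool goes at most 62.5 mm and 10.7 degrees, less where a joint would pass 70% of its speed; a pose out of reach is approached as far as the arm can. A call with a gripper value outside its range is refused whole. OPENING is the finger opening in mm, from 0 to 87, set as the call begins (- or left out, the last holds). The fingers move at their own pace and stop on an object; FORCE is the grip in N (left out, the last holds). Time passes only in rows, so rows that do not move let the fingers close. It gives the time, the measured TCP pose, the force and the opening at its end, in the units of the state.
- robot.get_obs(): the state, without advancing time (a new reading comes with each control period).
- camera(name): name is "side" or "top" or "wrist"; returns a dict with "pixels" (420x560x3 uint8, blue, green, red), "mtx" (3x3 intrinsics, pixels), "k1" (the pictures are not rectified: a ray, as slopes to the right and down, at radius r is drawn at 1 + k1 r^2 times it, then the intrinsics apply), "R" (3x3) and "t" (3): a world point X has camera coordinates R X + t. Camera axes: x right, y down, z forward; pixel columns grow to the right and rows downward; lengths in m; the calibration is good to about 2 mm. A picture is of the moment at which its call begins. There is no depth.
- order.hand_in(): hands the job in, once; it reports no verdict.
The state is a dict: "time": time; "q": joint angles; "joint_velocities": joint speeds; "joint_torque": joint torques, N m; "position": TCP position; "tool_rot": TCP orientation; "ft_force": force on the tool from outside, world axes, zero at the start; "moment": the same for the moment, N m; "grip_width": finger opening in m.
Only numpy, scipy, OpenCV 4.12 (cv2) and the standard library are available. Lean on these libraries where they do the work, as an engineer would, in place of code of your own. Each camera call takes 0.05 s, during which the arm holds its last target. There are 200 camera calls.

## Task

Clamp all the railing spikes that are on the bench side by side in the green clamp, ready for marking out: squeeze the red lock tab against the handle and keep it held whenever you slide the jaw, open it, lay the spikes flat across the bed with their points towards you (the robot) and their square ends flush against the end fence, then slide the jaw up so they sit snug between the jaws with no gaps and let the lock spring back out. Finish with the yellow lamp's shade swung over the clamped spikes, and leave the other tools where they lie.

Things in the scene. Friction and masses are not known exactly. Their poses are not given: they have to be found in the camera images.
- spike1_mid (a point): Centre of the square part of railing spike 1, 11 mm above what it lies on. Dark steel: 22 mm square bar 120 mm long, a four-sided point 40 mm long at one end, the other end cut square (bright). About 0.5 kg, balances 7 mm from here towards the point. Starts on the bench at the left; None if absent. Its x runs along the bar to the square end.
- spike1_end (a point): Centre of the square-cut end face of spike 1, 60 mm along +x from spike1_mid.
- spike2_mid (a point): Centre of the square part of railing spike 2, 11 mm above what it lies on. Dark steel: 22 mm square bar 120 mm long, a four-sided point 40 mm long at one end, the other end cut square (bright). About 0.5 kg, balances 7 mm from here towards the point. Starts on the bench at the left; None if absent. Its x runs along the bar to the square end.
- spike2_end (a point): Centre of the square-cut end face of spike 2, 60 mm along +x from spike2_mid.
- spike3_mid (a point): Centre of the square part of railing spike 3, 11 mm above what it lies on. Dark steel: 22 mm square bar 120 mm long, a four-sided point 40 mm long at one end, the other end cut square (bright). About 0.5 kg, balances 7 mm from here towards the point. Starts on the bench at the left; None if absent. Its x runs along the bar to the square end.
- spike3_end (a point): Centre of the square-cut end face of spike 3, 60 mm along +x from spike3_mid.
- spike4_mid (a point): Centre of the square part of railing spike 4, 11 mm above what it lies on. Dark steel: 22 mm square bar 120 mm long, a four-sided point 40 mm long at one end, the other end cut square (bright). About 0.5 kg, balances 7 mm from here towards the point. Starts on the bench at the left; None if absent. Its x runs along the bar to the square end.
- spike4_end (a point): Centre of the square-cut end face of spike 4, 60 mm along +x from spike4_mid.
- clamp: Green gang clamp fixed to the bench. Origin: on the bench top. Flat bed 24 mm above it, at x -70 to 85 mm; spikes lie across it along x, side by side along y. Fixed jaw at the -y end: face at y = -165 mm, 150 mm long, top 50 mm above the bench. Bright end fence along the +x side (away from the robot): face at x = +85 mm, top 38 mm above the bench. z up.
- jaw_face (a point): Centre of the sliding jaw's face (150 mm long, top 51 mm above the bench), 37 mm above the bench; axes as the clamp's. It faces -y, towards the fixed jaw.
- jaw (a joint): Gap between the jaw faces, m: 0 shut, at most 0.215; grows as the sliding jaw moves along the clamp's +y. With the lock tab out a brake locks the jaw (do not force it); with the tab pressed it runs freely (about 2 N, plus the friction of the spikes it pushes).
- jaw_grip (a point): Where to take the jaw's handle: 80 mm above the bench, 60 mm behind the jaw face, midway between the outsides of a fixed black upright (+x side, 50 mm long in y, top 105 mm) and the red lock tab (-x side) when it is pressed. Squeeze both from above, fingers closing along the clamp's x: 42 mm over both, 34 mm with the tab pressed home. The saddle below is 45 mm high.
- lock_tab (a joint): Travel of the red lock tab, m: 0 out (jaw locked), 0.008 pressed home towards the black upright (+x). Spring, 13 to 17 N; springs back when let go. Press it 4 mm or more to slide the jaw.
- tab_face (a point): Middle of the red lock tab's outer face (40 mm along y, 48 mm high, top 100 mm above the bench); pressed along the clamp's +x.
- lamp_knob (a point): Upright round black knob, its middle (22 mm across, 294 to 346 mm above the bench), on the middle of the yellow lamp shade (104 mm across, underside 233 mm up). Its level arm (16 mm thick, 285 mm up) swivels on an upright post (top 340 mm) 280 mm away along this point's -x. Starts right of the clamp; about 0.9 rad clockwise from above brings it over the fixed-jaw end. Stiff: 4 to 5 N; stays where left.
- hammer: Bystander: hammer, wooden handle. Leave it where it lies.
- wire_brush: Bystander: wire brush, 240 mm. Leave it where it lies.
- file: Bystander: flat file with orange handle. Leave it where it lies.
- hardy: Bystander: hardy tool, a dark steel block with a ridge, 65 mm high. Leave it where it lies.
- oil_can: Bystander: blue bottle of oil, 130 mm high. Leave it where it lies.
- chalk_tin: Bystander: flat red tin, 100 x 70 mm. Leave it where it lies.
- punch: Bystander: round punch, 130 mm. Leave it where it lies.
Mind the look-alikes: they are no part of the job. What is shaped like the part that bears spike3_mid but turquoise is not meant.

How it is judged:
By the outcome, as a careful person would: the job done as asked, in the order asked, and still so for the second after the job is handed in, with the robot touching nothing.
Of spike1, spike2, spike3, spike4 only 3 to 4 are there at a start; the rules pass over those that are not, and their reading is None.
At some moment in a run one of spike1, spike2, spike3, spike4 may be knocked a few centimetres aside while the robot is not near it.
Once in a run the grip may slacken for a moment while it holds something.
It also fails if it takes over 210 s, if anything falls off the work surface, if the arm or the gripper's body presses on something with over 40 N, if the wrist force passes 120 N, or if a joint passes its speed limit or range.

## Working session

There is one attempt and no reset: what is moved stays moved. The work goes in short steps, Python scripts to look and compute and a shell command to move; the robot and the scene stay as the last step left them, time stands still between calls to the robot, and variables do not carry over. Pictures are saved under pics/ and viewed, about 12 in all and at most 16, crops included, and the job is handed in when it is done.

```bash
ls; mkdir -p pics; cat > h.py <<'E'
import numpy as np, cv2
from rig import robot, camera, order
def grab(name, fn=None):
    c=camera(name); 
    if fn: cv2.imwrite('pics/'+fn,c['pixels'])
    return c
def ray(c,uv):
    K=np.array(c['mtx']);d=cv2.undistortPoints(np.array([[uv]],float),K,np.array([c['k1'],0,0,0,0.]))[0,0]
    R=np.array(c['R']);t=np.array(c['t']).ravel()
    return -R.T@t, R.T@np.array([d[0],d[1],1.])
def onz(c,uv,z):
    o,d=ray(c,uv); return o+d*(z-o[2])/d[2]
def tri(c1,u1,c2,u2):
    a,d=ray(c1,u1);b,e=ray(c2,u2)
    s=np.linalg.lstsq(np.c_[d,-e],b-a,rcond=None)[0]
    p,q=a+d*s[0],b+e*s[1]; return (p+q)/2,np.linalg.norm(p-q)
def proj(c,X):
    K=np.array(c['mtx']);r=cv2.Rodrigues(np.array(c['R'],float))[0]
    return cv2.projectPoints(np.array(X,float).reshape(-1,1,3),r,np.array(c['t'],float),K,np.array([c['k1'],0,0,0,0.]))[0][:,0]
E
python3 - <<'E'
from h import *
import pickle
d={n:grab(n,n+'0.png') for n in('side','top','wrist')}
pickle.dump(d,open('c0.pkl','wb'))
for n in d: print(n,d[n]['k1'],-np.array(d[n]['R']).T@np.array(d[n]['t']).ravel(), np.array(d[n]['R']).round(2).tolist(),np.array(d[n]['mtx'])[0])
print(robot.get_obs())
E
```

```text
pics
side 0.030240224351362113 [ 0.32979367 -0.65305341  0.83699788] [[0.95, -0.3, 0.02], [-0.19, -0.65, -0.74], [0.23, 0.7, -0.68]] [382.5441295    0.         278.89274799]
top -0.02425600514690369 [0.35242778 0.02297911 1.24303113] [[0.02, -1.0, 0.02], [-0.98, -0.03, -0.18], [0.18, -0.02, -0.98]] [399.23765619   0.         274.84553179]
wrist -0.03973804102829414 [0.13411013 0.615569   0.38256618] [[0.31, 0.95, -0.0], [0.92, -0.3, 0.24], [0.23, -0.08, -0.97]] [344.17211201   0.         281.35747487]
{'time': 0.15, 'q': array([ 1.07445119e+00,  5.28271051e-01,  1.43361652e+00,  7.91130499e-06,
        1.18138771e+00, -1.78488108e-01]), 'joint_velocities': array([-0.0013117 , -0.00141001, -0.00390014, -0.00054659, -0.00079641,
       -0.0011123 ]), 'joint_torque': array([ 9.78759635e-04, -4.40430415e+01, -1.76842743e+01,  6.33656932e-02,
        5.51791617e-02, -9.10882181e-05]), 'position': array([0.19504032, 0.59323359, 0.24378236]), 'tool_rot': array([ 8.10102951e-01,  5.86287046e-01, -7.59882378e-04,  3.61116437e-04]), 'ft_force': array([-0.74127402, -0.26364856,  0.14812926]), 'moment': array([-0.01664942,  0.02098272, -0.02490258]), 'grip_width': 0.0870165806770514}
```

View pics/top0.png

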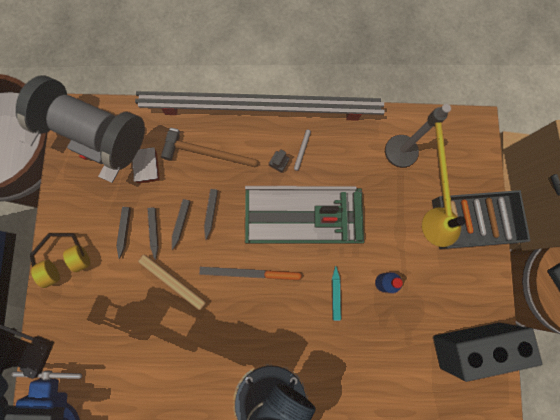

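View pics/side0.png

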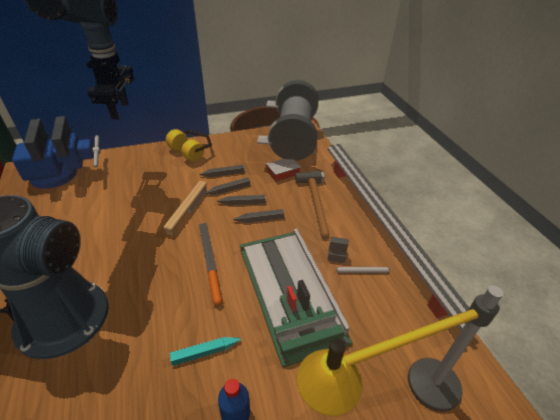

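The top view shows four dark spikes at px (123,232), (153,232), (180,224) and (211,213), points toward the robot. The clamp is at (305,215), with its sliding jaw near the fixed jaw at right. Things that could be taken for a spike: the turquoise look-alike (336,293), punch (302,150), file (250,273), and the wooden stick (172,282). I choose the four dark ones. Next is a close crop.

```bash
python3 - <<'E'
from h import *
import pickle
d=pickle.load(open('c0.pkl','rb'));c=d['top'];im=c['pixels']
a=cv2.resize(im[170:270,95:375],None,fx=2.85,fy=2.85,interpolation=cv2.INTER_CUBIC)
b=cv2.resize(d['side']['pixels'][150:350,190:400],None,fx=1.4,fy=1.4)
cv2.imwrite('pics/crop1.png',np.vstack([a,np.pad(b,((0,0),(0,a.shape[1]-b.shape[1]),(0,0)))]))
for n,z in [('s1',(123,232)),('s2',(153,232)),('s3',(180,224)),('s4',(211,213))]: print(n,onz(c,z,.022))
for p in [(246,188),(246,243),(363,188),(363,243)]: print(p,onz(c,p,.03))
print(onz(c,(440,225),.25),onz(c,(455,222),.346),onz(c,(436,113),.34))
E
```

```text
s1 [0.48626983 0.46458849 0.022     ]
s2 [0.48861856 0.37294235 0.022     ]
s3 [0.51539191 0.29207353 0.022     ]
s4 [0.55207923 0.19872872 0.022     ]
(246, 188) [0.63235991 0.09297501 0.03      ]
(246, 243) [0.46129324 0.08696266 0.03      ]
(363, 188) [ 0.64228054 -0.27323123  0.03      ]
(363, 243) [ 0.46970399 -0.27001999  0.03      ]
[ 0.49863702 -0.41497871  0.25      ] [ 0.49231522 -0.40817275  0.346     ] [ 0.76121728 -0.38105583  0.34      ]
```

View pics/crop1.png

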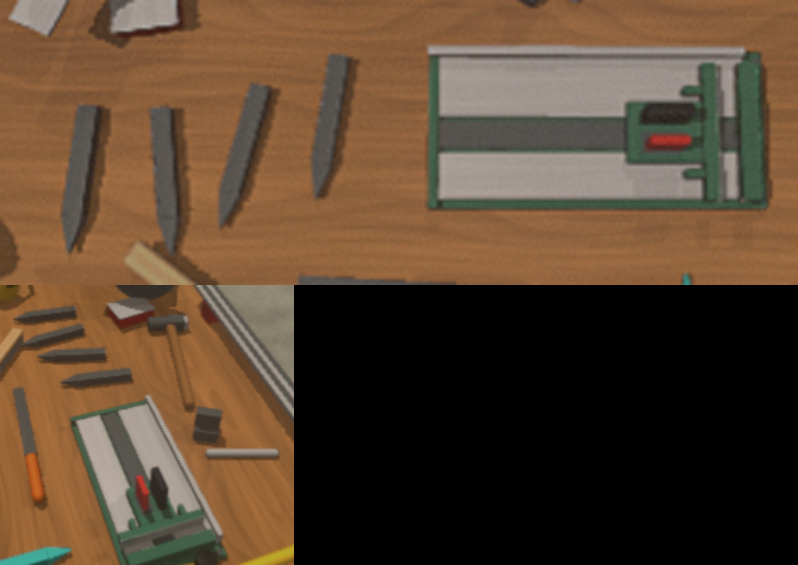

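Spikes are confirmed as four dark bars, square ends away from the robot. The jaw is nearly shut at the right, and the red tab and black upright are at top px ≈(329,214). I'll move the wrist camera over the clamp.

```bash
cat >> h.py <<'E'
def tyaw():
    o=robot.get_obs();x,y,z,w=o['tool_rot'];return np.degrees(np.arctan2(2*(x*y+z*w),1-2*(y*y+z*z)))
def plan(X,yaw,n=None):
    p=robot.get_obs()['position'];y0=tyaw();D=np.array(X)-p
    dy=(yaw-y0+90)%180-90
    if n is None: n=int(np.ceil(max(np.linalg.norm(D)/.06,abs(dy)/10.4,1)))
    out=[]
    for k in range(n):
        a=np.radians(y0+dy*k/n);s=D/n*1000
        out.append([[round(s[0]*np.cos(a)+s[1]*np.sin(a),1),round(s[0]*np.sin(a)-s[1]*np.cos(a),1),round(-s[2],1)],round(-dy/n,2)])
    print('plan from',p.round(4),round(y0,1),'dyaw',round(dy,1));
    for i in range(0,n,8): print(str(out[i:i+8]).replace(' ',''))
E
python3 -c "
from h import *
plan([.55,-.12,.28],0,16)"
```

```text
plan from [0.195  0.5932 0.2438] 71.8 dyaw -71.8
[[[np.float64(-35.4),np.float64(35.0),np.float64(-2.3)],np.float64(4.49)],[[np.float64(-32.6),np.float64(37.7),np.float64(-2.3)],np.float64(4.49)],[[np.float64(-29.5),np.float64(40.1),np.float64(-2.3)],np.float64(4.49)],[[np.float64(-26.3),np.float64(42.3),np.float64(-2.3)],np.float64(4.49)],[[np.float64(-22.9),np.float64(44.2),np.float64(-2.3)],np.float64(4.49)],[[np.float64(-19.4),np.float64(45.9),np.float64(-2.3)],np.float64(4.49)],[[np.float64(-15.7),np.float64(47.2),np.float64(-2.3)],np.float64(4.49)],[[np.float64(-12.0),np.float64(48.3),np.float64(-2.3)],np.float64(4.49)]]
[[[np.float64(-8.2),np.float64(49.1),np.float64(-2.3)],np.float64(4.49)],[[np.float64(-4.3),np.float64(49.6),np.float64(-2.3)],np.float64(4.49)],[[np.float64(-0.4),np.float64(49.8),np.float64(-2.3)],np.float64(4.49)],[[np.float64(3.5),np.float64(49.7),np.float64(-2.3)],np.float64(4.49)],[[np.float64(7.4),np.float64(49.2),np.float64(-2.3)],np.float64(4.49)],[[np.float64(11.2),np.float64(48.5),np.float64(-2.3)],np.float64(4.49)],[[np.float64(15.0),np.float64(47.5),np.float64(-2.3)],np.float64(4.49)],[[np.float64(18.6),np.float64(46.2),np.float64(-2.3)],np.float64(4.49)]]
```

```bash
sed -i 's/round(\(s\[0\][^,]*\),1)/round(float(\1))/g; s/round(-s\[2\],1)/round(float(-s[2]))/; s/round(-dy\/n,2)/round(float(-dy\/n),1)/' h.py
python3 -m pendant '[[[-35,35,-2],4.5],[[-33,38,-2],4.5],[[-30,40,-2],4.5],[[-26,42,-2],4.5],[[-23,44,-3],4.5],[[-19,46,-3],4.5],[[-16,47,-2],4.5],[[-12,48,-2],4.5]]'
python3 -m pendant '[[[-8,49,-2],4.5],[[-4,50,-2],4.5],[[0,50,-2],4.5],[[4,50,-2],4.5],[[7,49,-2],4.5],[[11,48,-2],4.5],[[15,47,-2],4.5],[[18,46,-2],4.5]]'
python3 - <<'E'
from h import *
import pickle
c=grab('wrist','w1.png');pickle.dump(c,open('w1.pkl','wb'))
print(robot.get_obs()['position'],tyaw())
E
```

```text
time: 1.15
position: [0.3723, 0.2358, 0.2626]
tool_rot: [0.952, 0.306, 0.0, 0.0]
ft_force: [1.1, 0.5, -0.4]
grip_width: 0.0871
time: 2.15
position: [0.5489, -0.1202, 0.2784]
tool_rot: [1.0, -0.003, -0.0, -0.0]
ft_force: [0.7, 1.3, 0.3]
grip_width: 0.0871
[ 0.55287508 -0.1267096   0.27889224] -0.6505771539735576
```

View pics/w1.png

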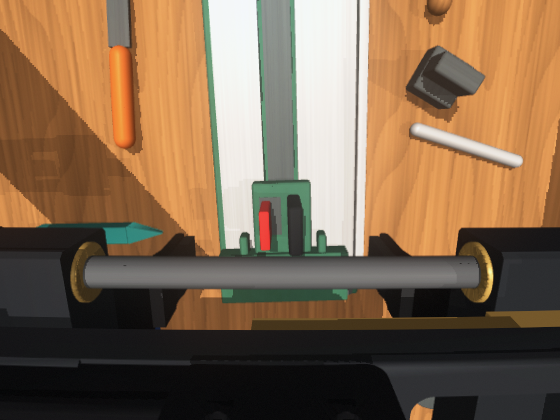

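The wrist view shows red tab (265,225), black upright (295,220), saddle and jaw (285,262), and fence along the column ≈357. Now to compute the geometry, with a second view from a place shifted in y.

```bash
python3 -m pendant '[[[0,-30,-5],0],[[0,-30,-5],0],[[0,0,0],0]]'
python3 - <<'E'
from h import *
import pickle
c=grab('wrist','w2.png');pickle.dump(c,open('w2.pkl','wb'))
a=pickle.load(open('w1.pkl','rb'))
def masks(im):
    h=cv2.cvtColor(im,cv2.COLOR_BGR2HSV)
    red=((h[...,0]<5)|(h[...,0]>172))&(h[...,1]>170)&(h[...,2]>100)
    blk=(h[...,2]<28)
    gr=(h[...,0]>60)&(h[...,0]<85)&(h[...,1]>90)
    return [m.astype(np.uint8) for m in(red,blk,gr)]
for n,q in(('w1',a),('w2',c)):
    r,b,g=masks(q['pixels'])
    for m,nm in((r,'red'),(b,'blk'),(g,'grn')):
        k,l,s,ce=cv2.connectedComponentsWithStats(m)
        print(n,nm,[s[i].tolist() for i in range(1,k) if s[i,4]>120])
E
```

```text
time: 2.58
position: [0.5484, -0.0571, 0.2886]
tool_rot: [1.0, -0.0, -0.0, -0.0]
ft_force: [-0.3, -1.0, -0.1]
grip_width: 0.087
w1 red [[259, 202, 11, 48, 435]]
w1 blk [[402, 228, 158, 89, 3457], [0, 232, 560, 188, 41978], [378, 289, 25, 28, 400], [163, 290, 17, 36, 370], [542, 394, 18, 26, 410], [432, 396, 46, 24, 978]]
w1 grn [[277, 201, 12, 51, 349], [304, 211, 7, 41, 171], [48, 223, 83, 8, 240], [305, 236, 36, 20, 195], [250, 289, 97, 13, 949]]
w2 red []
w2 blk [[509, 229, 51, 22, 774], [411, 246, 92, 71, 2283], [0, 251, 560, 110, 17577], [378, 290, 23, 27, 382], [163, 297, 12, 28, 158], [0, 361, 406, 59, 21674], [432, 396, 46, 24, 978]]
w2 grn [[256, 234, 52, 22, 665], [232, 297, 112, 14, 881]]
```

View pics/w2.png

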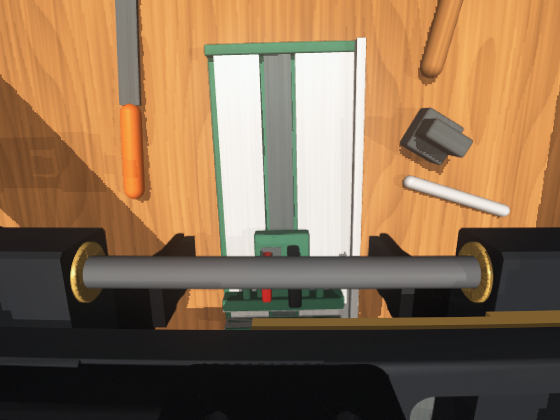

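The second view shows the clamp's +y end rail (row 48), the fence at cols 353–365, the tab at (267,275), and the upright at (294,275).

```bash
python3 - <<'E'
from h import *
import pickle
w1=pickle.load(open('w1.pkl','rb'));w2=pickle.load(open('w2.pkl','rb'))
P=lambda n,c,u,z:print(n,onz(c,u,z).round(4))
for r in(70,150,220): print('w2 row',r,w2['pixels'][r,340:372].mean(1).astype(int).tolist())
for r in(60,150,190): print('w1 row',r,w1['pixels'][r,346:376].mean(1).astype(int).tolist())
for r in(206,215,225,240): 
    print('w1 handle row',r,w1['pixels'][r,254:306].tolist().__len__(),[tuple(x) for x in w1['pixels'][r,254:306:1].tolist()][::3])
print('col265',w1['pixels'][196:210,265].tolist()); print('col295',w1['pixels'][188:204,295].tolist())
print('w2 col267',w2['pixels'][248:256,267].tolist(),'col294',w2['pixels'][240:256,294].mean(1).tolist())
P('tab back top',w1,(265,202),.1);P('w2',w2,(267,252),.1)
print(tri(w1,(265,202.5),w2,(267,252.5)))
print(tri(w1,(295,195),w2,(294,246)))
P('fence',w2,(357,70),.038);P('fence',w2,(356,220),.038);P('railend',w2,(206,48),.03);P('railend',w2,(357,42),.03)
# top view jaw
t=pickle.load(open('c0.pkl','rb'))['top']
for n,u,z in (('jaw top L up',(704/2.85+95,62/2.85+170),.051),('jaw R up',(717/2.85+95,65/2.85+170),.051),('jaw R dn',(718/2.85+95,200/2.85+170),.051),('fix L up',(739/2.85+95,55/2.85+170),.05),('fix L dn',(741/2.85+95,205/2.85+170),.05),('red',(668/2.85+95,142/2.85+170),.09),('blk',(667/2.85+95,112/2.85+170),.1)): P(n,t,u,z)
E
```

```text
w2 row 70 [245, 245, 245, 243, 242, 242, 241, 240, 241, 243, 244, 243, 242, 227, 142, 101, 187, 244, 247, 246, 246, 245, 243, 242, 242, 159, 149, 158, 162, 164, 166, 163]
w2 row 150 [236, 231, 230, 231, 233, 231, 231, 232, 233, 233, 233, 226, 178, 102, 158, 231, 245, 244, 243, 241, 239, 238, 228, 189, 162, 162, 162, 160, 160, 161, 163, 164]
w2 row 220 [235, 228, 228, 230, 227, 229, 228, 229, 229, 227, 209, 95, 119, 200, 241, 241, 239, 235, 235, 236, 224, 169, 159, 161, 161, 165, 168, 163, 160, 162, 165, 167]
w1 row 60 [235, 237, 236, 234, 234, 236, 237, 237, 236, 236, 141, 99, 96, 222, 241, 242, 241, 240, 239, 236, 235, 234, 147, 143, 144, 145, 144, 138, 140, 142]
w1 row 150 [225, 226, 225, 226, 225, 226, 226, 226, 202, 118, 93, 156, 228, 238, 238, 235, 232, 231, 232, 214, 171, 160, 161, 161, 159, 155, 153, 148, 148, 155]
w1 row 190 [223, 221, 223, 224, 224, 223, 221, 206, 138, 92, 148, 228, 234, 234, 232, 229, 229, 230, 217, 166, 157, 164, 165, 162, 159, 152, 147, 151, 156, 155]
w1 handle row 206 52 [(99, 128, 85), (103, 134, 88), (75, 80, 120), (47, 53, 145), (46, 52, 144), (43, 48
[... 1837 characters left out ...]
6, 42.333333333333336, 42.333333333333336, 42.333333333333336, 41.333333333333336, 42.333333333333336]
tab back top [ 0.5344 -0.1283  0.1   ]
w2 [ 0.5347 -0.1199  0.1   ]
(array([ 0.53201194, -0.14122384,  0.04793893]), np.float64(0.0006232881069731972))
(array([ 0.56438876, -0.13285264,  0.04866077]), np.float64(0.0007378484863423996))
fence [0.6305 0.0626 0.038 ]
fence [ 0.6374 -0.1045  0.038 ]
railend [0.4683 0.0866 0.03  ]
railend [0.6309 0.0923 0.03  ]
jaw top L up [ 0.6237 -0.203   0.051 ]
jaw R up [ 0.6207 -0.217   0.051 ]
jaw R dn [ 0.475  -0.2165  0.051 ]
fix L up [ 0.6327 -0.2413  0.05  ]
fix L dn [ 0.4704 -0.241   0.05  ]
red [ 0.5295 -0.1577  0.09  ]
blk [ 0.559  -0.1552  0.1   ]
```

```bash
python3 - <<'E'
from h import *
import pickle
w1=pickle.load(open('w1.pkl','rb'))
for r in(215,225,240):
  print(onz(w1,(259.7,r),.1).round(4),onz(w1,(302.3,r),.105).round(4))
plan([.5475,-.159,.16],2.2)
E
```

```text
[ 0.5291 -0.1411  0.1   ] [ 0.5695 -0.14    0.105 ]
[ 0.5289 -0.1511  0.1   ] [ 0.5696 -0.1498  0.105 ]
[ 0.5285 -0.1663  0.1   ] [ 0.5697 -0.1648  0.105 ]
plan from [ 0.5486 -0.0581  0.2885] -0.1 dyaw 2.3
[[[0,34,43],-0.8],[[-1,34,43],-0.8],[[-1,34,43],-0.8]]
```

```bash
python3 -m pendant '[[[2,34,43],-0.8],[[1,34,43],-0.8],[[1,33,43],-0.7],[[0,0,0],0]]'
python3 -c "
from h import *
plan([.553,-.159,.083],2.2)"
```

```text
time: 3.12
position: [0.5517, -0.1618, 0.1558]
tool_rot: [1.0, 0.016, -0.003, -0.001]
ft_force: [-0.0, 0.7, -0.1]
grip_width: 0.0868
plan from [ 0.5517 -0.1618  0.1558] 1.9 dyaw 0.3
[[[1,-1,36],-0.2],[[1,-1,36],-0.2]]
```

```bash
python3 -m pendant '[[[1,-2,36],-0.2],[[0,-1,37],0],[[0,0,0],0]]'
python3 -m pendant '[[[0,0,0],0],[[0,0,0],0],[[0,0,0],0],[[0,0,0],0],[[0,0,0],0],[[0,0,0],0]]' 20 40
```

```text
time: 3.5
position: [0.5532, -0.1556, 0.0853]
tool_rot: [1.0, 0.02, -0.002, -0.001]
ft_force: [0.2, -0.4, -0.6]
grip_width: 0.0868
time: 4.25
position: [0.5513, -0.1557, 0.0867]
tool_rot: [1.0, 0.02, -0.003, -0.001]
ft_force: [-0.9, 2.3, 1.8]
grip_width: 0.035
```

```bash
python3 -m pendant '[[[0,-3,0],0],[[0,-5,0],0],[[0,-7,0],0],[[0,-10,0],0]]'; python3 -m pendant '[[[0,-20,0],0],[[0,-20,0],0],[[0,-20,0],0],[[0,-20,0],0],[[0,-20,0],0],[[0,-20,0],0]]';python3 -m pendant '[[[0,-18,0],0],[[0,-12,0],0],[[0,-8,0],0],[[0,-5,0],0],[[0,0,0],0],[[0,0,0],0]]'
```

```text
time: 4.75
position: [0.5518, -0.1319, 0.0866]
tool_rot: [1.0, 0.019, -0.002, -0.0]
ft_force: [-4.1, -2.0, 5.2]
grip_width: 0.0331
time: 5.5
position: [0.5488, -0.0104, 0.0866]
tool_rot: [1.0, 0.02, -0.0, -0.0]
ft_force: [-0.4, -4.5, 4.8]
grip_width: 0.0334
time: 6.25
position: [0.5476, 0.0315, 0.0866]
tool_rot: [1.0, 0.02, 0.001, -0.0]
ft_force: [0.8, 1.5, 4.1]
grip_width: 0.0329
```

```bash
python3 -m pendant '[[[0,0,0],0],[[0,0,0],0],[[0,0,0],0],[[0,0,-20],0],[[0,0,-50],0],[[0,0,-50],0],[[0,0,-50],0]]' 87
python3 -c "
from h import *
plan([.60,.33,.28],90,9)"
```

```text
time: 7.12
position: [0.5483, 0.0307, 0.2581]
tool_rot: [1.0, 0.02, 0.002, 0.0]
ft_force: [0.6, 0.7, -0.8]
grip_width: 0.0854
plan from [0.5483 0.0307 0.2581] 2.3 dyaw 87.7
[[[7,-33,-2],-9.7],[[13,-31,-2],-9.7],[[18,-29,-2],-9.7],[[22,-25,-2],-9.7],[[26,-21,-2],-9.7],[[29,-16,-2],-9.7],[[32,-11,-2],-9.7],[[33,-6,-2],-9.7]]
[[[34,0,-2],-9.7]]
```

```bash
python3 -m pendant '[[[7,-33,-2],-9.7],[[13,-31,-2],-9.7],[[18,-29,-2],-9.7],[[22,-25,-2],-9.7],[[26,-21,-2],-9.7],[[29,-16,-2],-9.7],[[32,-11,-2],-9.7],[[33,-6,-2],-9.7]]'
python3 -m pendant '[[[34,0,-2],-9.7],[[0,0,0],0],[[0,0,0],0]]'
cat >> h.py <<'E'
def spikes(c, zt=.022, show=False, lim=None):
    im=c['pixels'];h=cv2.cvtColor(im,cv2.COLOR_BGR2HSV)
    m=((h[...,1]<70)&(h[...,2]<140)&(h[...,2]>35)).astype(np.uint8)
    m=cv2.morphologyEx(m,cv2.MORPH_OPEN,np.ones((3,3)))
    res=[]
    for k in cv2.findContours(m,cv2.RETR_EXTERNAL,cv2.CHAIN_APPROX_NONE)[0]:
        if cv2.contourArea(k)<150: continue
        W=np.array([onz(c,p[0],zt)[:2] for p in k])*1000
        (cx,cy),(a,b),an=cv2.minAreaRect(W.astype(np.float32))
        if 135<max(a,b)<185 and 12<min(a,b)<45: res.append((k,W.round(1),(cx,cy,a,b,an)))
    return res
E
python3 - <<'E'
from h import *
import pickle
c=grab('wrist','w3.png');pickle.dump(c,open('w3.pkl','wb'))
print(robot.get_obs()['position'],tyaw())
for k,W,r in spikes(c): print(cv2.boundingRect(k),np.round(r,1))
E
```

```text
time: 8.12
position: [0.5957, 0.2968, 0.2725]
tool_rot: [0.765, 0.644, 0.001, 0.001]
ft_force: [0.4, -0.2, -0.3]
grip_width: 0.0866
time: 8.5
position: [0.6006, 0.3286, 0.2741]
tool_rot: [0.71, 0.704, -0.0, 0.0]
ft_force: [-0.3, 0.3, -0.1]
grip_width: 0.087
[0.60047123 0.32823328 0.2741829 ] 89.50808824395587
```

View pics/w3.png

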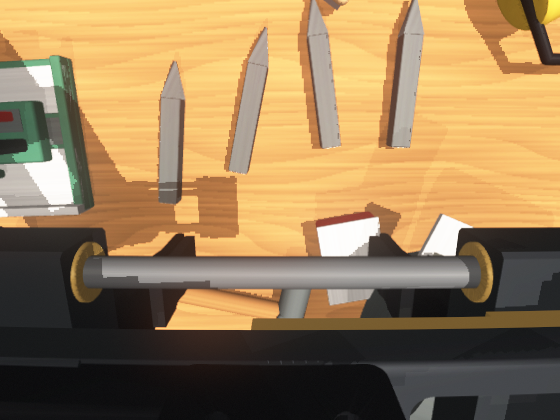

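The wrist view shows four spikes: A at (171,130), B (250,100), C (322,75), D (405,75), square ends at the bottom (away from the robot). Their axes vary by a few degrees. The mask needs a brighter range.

```bash
cat >> h.py <<'E'
def spikes2(c,roi=None,zm=.011,smax=75,vlo=40,vhi=200,dbg=False):
    im=c['pixels'];h=cv2.cvtColor(im,cv2.COLOR_BGR2HSV)
    m=((h[...,1]<smax)&(h[...,2]<vhi)&(h[...,2]>vlo)).astype(np.uint8)
    if roi: z=np.zeros_like(m);x0,y0,x1,y1=roi;z[y0:y1,x0:x1]=1;m*=z
    m=cv2.morphologyEx(m,cv2.MORPH_OPEN,np.ones((3,3)))
    if dbg: cv2.imwrite('pics/'+dbg,m*255)
    res=[]
    for k in cv2.findContours(m,cv2.RETR_EXTERNAL,cv2.CHAIN_APPROX_NONE)[0]:
        if cv2.contourArea(k)<120: continue
        W=np.array([onz(c,p[0],zm)[:2] for p in k])*1000
        (cx,cy),(a,b),an=cv2.minAreaRect(W.astype(np.float32))
        if not(60<max(a,b)<200 and 12<min(a,b)<60): continue
        vx,vy,x0,y0=cv2.fitLine(W.astype(np.float32),cv2.DIST_L2,0,.01,.01).ravel()
        if vx<0: vx,vy=-vx,-vy
        s=(W[:,0]-x0)*vx+(W[:,1]-y0)*vy; w=-(W[:,0]-x0)*vy+(W[:,1]-y0)*vx
        e,tip=s.max(),s.min()
        # refine with square part sides only
        L=[];
        for sgn in(1,-1):
            q=(w*sgn>0)&(s<e-8)&(s>e-105)
            if q.sum()>5: L.append(np.polyfit(s[q],w[q],1))
        if len(L)<2: continue
        sl=np.mean([l[0] for l in L]);ic=np.mean([l[1] for l in L])
        sm=e-60; wm=sl*sm+ic
        mid=np.array([x0+vx*sm-vy*wm,y0+vy*sm+vx*wm])
        res.append(dict(bb=cv2.boundingRect(k),mid=mid.round(1),yaw=round(float(np.degrees(np.arctan2(vy,vx)+np.arctan(sl))),1),len=round(float(e-tip),1),wid=round(float(L[0][1]-L[1][1]+(L[0][0]-L[1][0])*sm),1)))
    return sorted(res,key=lambda r:r['bb'][0])
E
python3 - <<'E'
from h import *
import pickle
w=pickle.load(open('w3.pkl','rb'));t=grab('top','top1.png')
for r in spikes2(w,(110,0,470,215)): print('w',r)
for r in spikes2(t,(100,170,240,270)): print('t',r)
E
```

```text
w {'bb': (159, 63, 25, 140), 'mid': array([571.9, 199.5]), 'yaw': -6.7, 'len': 159.4, 'wid': 21.1}
w {'bb': (229, 29, 39, 144), 'mid': array([536.8, 291.6]), 'yaw': -12.6, 'len': 159.3, 'wid': 20.8}
w {'bb': (307, 0, 33, 148), 'mid': array([507.5, 379.5]), 'yaw': 8.2, 'len': 156.8, 'wid': 20.4}
w {'bb': (391, 0, 32, 147), 'mid': array([507.1, 471.5]), 'yaw': -3.2, 'len': 155.4, 'wid': 20.6}
t {'bb': (172, 200, 17, 47), 'mid': array([535.3, 293.5]), 'yaw': -12.4, 'len': 149.6, 'wid': 19.2}
t {'bb': (205, 190, 12, 47), 'mid': array([569. , 202.7]), 'yaw': -6.3, 'len': 148.3, 'wid': 19.2}
```

```bash
python3 -c "
from h import *
plan([.566,.2025,.12],83.5,4)"
```

```text
plan from [0.6005 0.3281 0.2743] 89.5 dyaw -6.0
[[[-31,-8,39],1.5],[[-32,-8,39],1.5],[[-32,-7,39],1.5],[[-32,-6,39],1.5]]
```

```bash
python3 -m pendant '[[[-31,-8,39],1.5],[[-32,-8,39],1.5],[[-32,-7,39],1.5],[[-32,-6,39],1.5],[[0,0,40],0],[[0,0,35],0],[[0,0,14],0],[[0,0,0],0]]' 75 
python3 -c "
from h import *
plan([.566,.2025,.03],83.5,1)"
```

```text
time: 9.6
position: [0.5652, 0.2031, 0.0292]
tool_rot: [0.746, 0.666, -0.001, -0.0]
ft_force: [0.8, 0.1, 0.2]
grip_width: 0.075
plan from [0.5652 0.2031 0.0292] 83.5 dyaw -0.0
[[[-1,1,-1],0.0]]
```

```bash
python3 -m pendant '[[[0,0,0],0],[[0,0,0],0],[[0,0,0],0],[[0,0,0],0],[[0,0,0],0],[[0,0,0],0]]' 15 45
python3 -m pendant '[[[0,0,-20],0],[[0,0,-45],0],[[0,0,-45],0],[[0,0,-40],0],[[0,0,0],0]]' 
python3 -c "
from h import *
plan([.545,-.205,.18],92.2,8)"
```

```text
time: 10.35
position: [0.5652, 0.2029, 0.0296]
tool_rot: [0.745, 0.667, -0.001, 0.0]
ft_force: [0.3, -5.4, 1.3]
grip_width: 0.0232
time: 10.98
position: [0.5675, 0.2044, 0.1835]
tool_rot: [0.745, 0.667, 0.004, 0.002]
ft_force: [0.8, 0.3, -5.7]
grip_width: 0.0214
plan from [0.5675 0.2044 0.1835] 83.6 dyaw 8.6
[[[-51,3,0],-1.1],[[-51,2,0],-1.1],[[-51,1,0],-1.1],[[-51,0,0],-1.1],[[-51,-1,0],-1.1],[[-51,-2,0],-1.1],[[-51,-3,0],-1.1],[[-51,-4,0],-1.1]]
```

```bash
python3 -m pendant '[[[-30,2,0],-1],[[-50,2,0],-1],[[-55,1,0],-1],[[-55,0,0],-1.2],[[-55,-1,0],-1.2],[[-55,-2,0],-1.2],[[-50,-2,0],-1],[[-35,-2,0],-1]]'; python3 -m pendant '[[[-24,-1,0],0],[[0,0,0],0],[[0,0,0],0]]'
python3 - <<'E'
from h import *
import pickle
c=grab('wrist','w4.png');pickle.dump(c,open('w4.pkl','wb'))
t=grab('top','top2.png');pickle.dump(t,open('t2.pkl','wb'))
print(robot.get_obs()['position'],tyaw(),-np.array(c['R']).T@np.array(c['t']).ravel())
E
```

```text
time: 11.98
position: [0.5442, -0.1827, 0.1777]
tool_rot: [0.694, 0.72, -0.0, -0.002]
ft_force: [0.0, 0.1, -5.0]
grip_width: 0.0213
time: 12.35
position: [0.5448, -0.2037, 0.1787]
tool_rot: [0.693, 0.721, 0.0, -0.002]
ft_force: [0.1, 0.5, -4.5]
grip_width: 0.0214
[ 0.54521858 -0.20343101  0.17914837] 92.26962156153535 [ 0.48090486 -0.20480462  0.31773216]
```

View pics/w4.png

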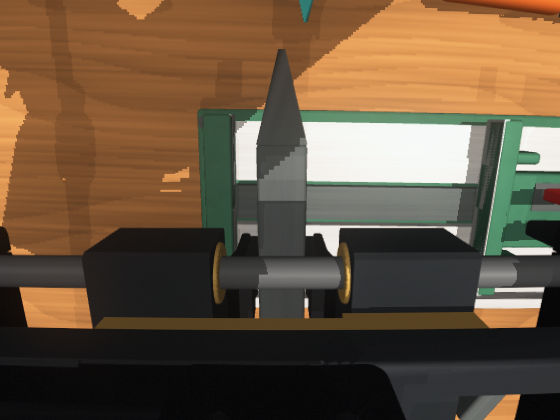

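The wrist view shows the held spike pointing up the image (towards the robot). The fixed jaw face is at cols 229–236 and the sliding jaw's top edge is at col ≈500.

```bash
python3 - <<'E'
from h import *
import pickle
c=pickle.load(open('w4.pkl','rb'));im=c['pixels']
for r in(140,170,215): print(r,im[r,222:242].astype(int).mean(1).round().tolist(), im[r,478:506].mean(1).round().tolist())
for r in (130,170,215):
  print(onz(c,(230,r),.05).round(4),onz(c,(235.5,r),.024).round(4))
for u in((495,130),(482,215)): print('slide top',onz(c,u,.051).round(4))
o,ex,ey=np.array([.5513,-.076]),0,0
E
```

```text
140 [68.0, 68.0, 68.0, 68.0, 68.0, 68.0, 68.0, 60.0, 54.0, 46.0, 62.0, 75.0, 77.0, 140.0, 228.0, 228.0, 228.0, 236.0, 236.0, 236.0] [147.0, 147.0, 147.0, 146.0, 146.0, 142.0, 115.0, 82.0, 81.0, 81.0, 68.0, 53.0, 51.0, 72.0, 74.0, 59.0, 51.0, 56.0, 56.0, 54.0, 49.0, 48.0, 53.0, 129.0, 214.0, 162.0, 118.0, 128.0]
170 [66.0, 66.0, 65.0, 66.0, 66.0, 66.0, 66.0, 66.0, 57.0, 50.0, 56.0, 65.0, 104.0, 82.0, 193.0, 225.0, 227.0, 234.0, 235.0, 235.0] [143.0, 132.0, 94.0, 56.0, 49.0, 50.0, 57.0, 68.0, 68.0, 73.0, 75.0, 73.0, 72.0, 70.0, 57.0, 46.0, 45.0, 46.0, 68.0, 201.0, 156.0, 115.0, 124.0, 124.0, 125.0, 124.0, 124.0, 123.0]
215 [61.0, 62.0, 62.0, 61.0, 62.0, 62.0, 63.0, 63.0, 62.0, 51.0, 43.0, 48.0, 56.0, 55.0, 51.0, 58.0, 58.0, 64.0, 64.0, 64.0] [44.0, 38.0, 36.0, 38.0, 36.0, 36.0, 35.0, 36.0, 35.0, 36.0, 41.0, 89.0, 163.0, 170.0, 110.0, 117.0, 117.0, 117.0, 117.0, 118.0, 117.0, 116.0, 116.0, 115.0, 115.0, 115.0, 115.0, 111.0]
[ 0.4892 -0.2428  0.05  ] [ 0.4899 -0.2419  0.024 ]
[ 0.5199 -0.2427  0.05  ] [ 0.5235 -0.2417  0.024 ]
[ 0.5564 -0.2426  0.05  ] [ 0.5636 -0.2414  0.024 ]
slide top [ 0.4807 -0.039   0.051 ]
slide top [ 0.5487 -0.0375  0.051 ]
```

```bash
python3 - <<'E'
from h import *
import pickle
c=pickle.load(open('w4.pkl','rb'))
a=onz(c,(281.5,145.5),.171);b=onz(c,(281.5,49),.160);print(a,b, a[0]+.06,b[0]+.1)
plan([.575,-.210,.08],92.2,3)
E
```

```text
[ 0.49108382 -0.20391618  0.171     ] [ 0.45093161 -0.20539164  0.16      ] 0.5510838197092105 0.5509316110520556
plan from [ 0.5452 -0.2034  0.1791] 92.3 dyaw -0.1
[[[-3,10,33],0.0],[[-3,10,33],0.0],[[-3,10,33],0.0]]
```

```bash
python3 -m pendant '[[[-2,11,40],0],[[-3,11,40],0],[[-2,0,25],0],[[0,0,12],0],[[0,0,4],0],[[0,0,0],0],[[0,0,0],0]]'; python3 -m pendant '[[[0,3,0],0],[[0,3,0],0],[[0,0,0],0]]'
```

```text
time: 13.32
position: [0.5685, -0.2116, 0.0598]
tool_rot: [0.693, 0.721, 0.0, 0.001]
ft_force: [0.6, -0.4, -5.6]
grip_width: 0.0216
time: 13.7
position: [0.5707, -0.2107, 0.0586]
tool_rot: [0.693, 0.721, -0.002, -0.003]
ft_force: [-7.6, -2.2, -1.5]
grip_width: 0.0219
```

```bash
python3 -m pendant '[[[0,-1,2],0],[[0,0,2],0],[[0,0,0],0]]'; python3 -m pendant '[[[0,1,1],0],[[0,2,0],0],[[0,2,0],0],[[0,0,0],0]]'
```

```text
time: 14.08
position: [0.5706, -0.2105, 0.0546]
tool_rot: [0.693, 0.721, -0.001, -0.002]
ft_force: [-5.9, 0.1, -1.5]
grip_width: 0.0216
time: 14.58
position: [0.5709, -0.2104, 0.0541]
tool_rot: [0.693, 0.721, -0.004, -0.006]
ft_force: [-16.2, -3.9, 7.1]
grip_width: 0.0214
```

```bash
python3 -m pendant '[[[0,-1,0],0],[[0,0,0],0],[[0,0,0],0],[[0,0,-10],0],[[0,0,-40],0],[[0,0,-50],0],[[0,0,-40],0]]' 27
python3 - <<'E'
from h import *
import pickle
plan([.60,.32,.28],90,10)
c=grab('wrist','w5.png');pickle.dump(c,open('w5.pkl','wb'))
t=grab('top','top3.png')
for r in spikes2(t,(100,170,240,270)): print('t',r)
for r in spikes2(t,(250,180,400,270)): print('t',r)
E
```

```text
time: 15.45
position: [0.5775, -0.211, 0.1963]
tool_rot: [0.693, 0.721, 0.0, 0.001]
ft_force: [0.2, 0.1, 0.6]
grip_width: 0.0269
plan from [ 0.5775 -0.211   0.1963] 92.2 dyaw -2.2
[[[53,4,-8],0.2],[[53,4,-8],0.2],[[53,4,-8],0.2],[[53,4,-8],0.2],[[53,3,-8],0.2],[[53,3,-8],0.2],[[53,3,-8],0.2],[[53,3,-8],0.2]]
[[[53,3,-8],0.2],[[53,2,-8],0.2]]
t {'bb': (117, 207, 12, 49), 'mid': array([506.6, 471.9]), 'yaw': -3.0, 'len': 150.2, 'wid': 19.3}
t {'bb': (133, 170, 25, 12), 'mid': array([669.5, 437.6]), 'yaw': -84.0, 'len': 76.0, 'wid': 27.9}
t {'bb': (148, 208, 10, 49), 'mid': array([506.6, 380.1]), 'yaw': 8.7, 'len': 151.5, 'wid': 18.5}
t {'bb': (172, 200, 17, 47), 'mid': array([535.3, 293.5]), 'yaw': -12.6, 'len': 149.6, 'wid': 19.1}
```

View pics/w5.png

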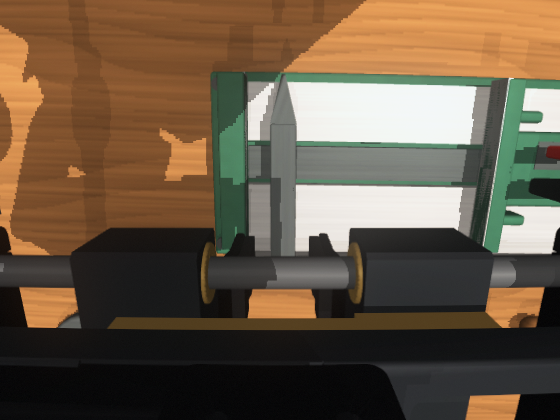

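First spike lies on the bed beside the fixed jaw with its point at (285,80). The top camera shows the three others unmoved. On to spike B.

```bash
python3 -c "
from h import *
plan([.53,.2935,.16],77.5,10)"
```

```text
plan from [ 0.5801 -0.2124  0.1997] 92.2 dyaw -14.7
[[[51,-3,4],1.5],[[51,-4,4],1.5],[[51,-6,4],1.5],[[50,-7,4],1.5],[[50,-8,4],1.5],[[50,-10,4],1.5],[[50,-11,4],1.5],[[49,-12,4],1.5]]
[[[49,-13,4],1.5],[[49,-15,4],1.5]]
```

```bash
python3 -m pendant '[[[51,-3,4],1.5],[[51,-4,4],1.5],[[51,-6,4],1.5],[[50,-7,4],1.5],[[50,-8,4],1.5],[[50,-10,4],1.5],[[50,-11,4],1.5],[[49,-12,4],1.5]]' 75; python3 -m pendant '[[[49,-13,4],1.5],[[49,-15,4],1.5],[[0,0,0],0],[[0,0,0],0]]'
python3 - <<'E'
from h import *
t=grab('top','top4.png')
w=grab('wrist','w6.png')
print(robot.get_obs()['position'])
for r in spikes2(w,(100,0,470,225)): print('w',r)
plan([.53,.2935,.0305],77.5,3)
E
```

```text
time: 16.55
position: [0.5367, 0.1963, 0.1612]
tool_rot: [0.765, 0.644, -0.0, -0.0]
ft_force: [-0.0, -0.4, -0.5]
grip_width: 0.0745
time: 17.05
position: [0.5272, 0.2957, 0.1532]
tool_rot: [0.781, 0.624, -0.001, 0.0]
ft_force: [0.4, -0.1, -0.4]
grip_width: 0.0746
[0.52773875 0.29474757 0.15345558]
w {'bb': (264, 86, 28, 139), 'mid': array([489.8, 302.7]), 'yaw': -12.7, 'len': 112.2, 'wid': 18.1}
w {'bb': (333, 32, 76, 193), 'mid': array([510. , 380.4]), 'yaw': 8.0, 'len': 161.4, 'wid': 21.3}
plan from [0.5277 0.2947 0.1535] 77.1 dyaw 0.4
[[[0,1,41],-0.1],[[0,1,41],-0.1],[[0,1,41],-0.1]]
```

```bash
python3 -m pendant '[[[0,1,45],0],[[0,1,45],0],[[0,1,28],0],[[0,0,5],0],[[0,0,0],0]]'; python3 -m pendant '[[[0,0,0],0],[[0,0,0],0],[[0,0,0],0],[[0,0,0],0],[[0,0,0],0],[[0,0,0],0]]' 15 45; python3 -m pendant '[[[0,0,-20],0],[[0,0,-45],0],[[0,0,-45],0],[[0,0,-40],0],[[0,0,0],0]]' 
python3 -c "
from h import *
plan([.55,-.165,.18],92.2,10)"
```

```text
time: 17.77
position: [0.5312, 0.2946, 0.031]
tool_rot: [0.782, 0.623, 0.0, 0.0]
ft_force: [-0.6, 0.1, -1.0]
grip_width: 0.0752
time: 18.52
position: [0.53, 0.2944, 0.0305]
tool_rot: [0.781, 0.624, -0.001, 0.0]
ft_force: [-1.4, -5.6, 3.2]
grip_width: 0.023
time: 19.15
position: [0.5328, 0.2965, 0.1848]
tool_rot: [0.782, 0.624, 0.004, 0.001]
ft_force: [0.9, -0.5, -3.4]
grip_width: 0.0216
plan from [0.5328 0.2965 0.1848] 77.2 dyaw 15.0
[[[-45,12,0],-1.5],[[-45,11,0],-1.5],[[-45,10,0],-1.5],[[-45,8,0],-1.5],[[-46,7,0],-1.5],[[-46,6,0],-1.5],[[-46,5,0],-1.5],[[-46,4,0],-1.5]]
[[[-46,2,0],-1.5],[[-46,1,0],-1.5]]
```

```bash
python3 -m pendant '[[[-30,8,0],-1.5],[[-45,11,0],-1.5],[[-50,10,0],-1.5],[[-50,9,0],-1.5],[[-50,8,0],-1.5],[[-50,7,0],-1.5],[[-50,5,0],-1.5],[[-50,4,0],-1.5]]'; python3 -m pendant '[[[-45,2,0],-1.5],[[-35,1,0],-1.5],[[-5,0,0],0],[[0,0,0],0],[[0,0,0],0]]'
python3 - <<'E'
from h import *
w=grab('wrist','w7.png')
plan([.560,-.169,.0605],92.2,4)
h=cv2.cvtColor(w['pixels'],cv2.COLOR_BGR2HSV)
print(w['pixels'][30:70,281].mean(1).astype(int).tolist())
E
```

```text
time: 20.15
position: [0.5434, -0.0861, 0.1789]
tool_rot: [0.712, 0.702, -0.0, -0.002]
ft_force: [0.9, 0.5, -4.2]
grip_width: 0.0215
time: 20.78
position: [0.5469, -0.1685, 0.1798]
tool_rot: [0.693, 0.721, -0.0, -0.001]
ft_force: [-0.8, 0.9, -3.7]
grip_width: 0.0217
plan from [ 0.5472 -0.1685  0.1801] 92.3 dyaw -0.1
[[[0,3,30],0.0],[[0,3,30],0.0],[[0,3,30],0.0],[[0,3,30],0.0]]
[80, 79, 81, 82, 81, 82, 83, 86, 95, 97, 97, 97, 98, 98, 94, 92, 93, 92, 93, 95, 95, 62, 53, 53, 56, 57, 57, 59, 59, 60, 62, 62, 64, 65, 65, 66, 64, 65, 66, 65]
```

```bash
python3 -m pendant '[[[0,4,40],0],[[0,5,40],0],[[0,3,24],0],[[0,0,12],0],[[0,0,5],0],[[0,0,2],0],[[0,0,0],0]]'; python3 -m pendant '[[[0,3,1],0],[[0,3,1],0],[[0,2,0],0],[[0,0,0],0]]'
```

```text
time: 21.7
position: [0.5601, -0.1698, 0.0584]
tool_rot: [0.693, 0.721, 0.0, 0.001]
ft_force: [-0.1, 0.8, -2.5]
grip_width: 0.0218
time: 22.2
position: [0.568, -0.1694, 0.0556]
tool_rot: [0.693, 0.721, 0.0, 0.0]
ft_force: [0.7, 0.9, -4.2]
grip_width: 0.0212
```

```bash
python3 -m pendant '[[[0,2,1],0],[[0,2,0],0],[[0,0,0],0],[[0,0,0],0]]';  python3 -m pendant '[[[0,2,1],0],[[0,2,0],0],[[0,0,0],0],[[0,0,0],0]]'
```

```text
time: 22.7
position: [0.5689, -0.1691, 0.0548]
tool_rot: [0.693, 0.721, -0.002, -0.002]
ft_force: [-6.8, -1.7, 2.9]
grip_width: 0.0214
time: 23.2
position: [0.5692, -0.169, 0.0548]
tool_rot: [0.693, 0.721, -0.004, -0.006]
ft_force: [-15.2, -4.0, 14.1]
grip_width: 0.0215
```

```bash
python3 -m pendant '[[[0,-2,0],0],[[0,0,0],0],[[0,0,0],0],[[0,0,-10],0],[[0,0,-40],0],[[0,0,-50],0],[[0,0,-40],0]]' 27
python3 - <<'E'
from h import *
t=grab('top','top5.png');w=grab('wrist','w8.png')
for r in spikes2(t,(100,180,240,270)): print('t',r)
plan([.5015,.379,.16],98.2,11)
E
```

```text
time: 24.08
position: [0.5743, -0.1692, 0.1961]
tool_rot: [0.693, 0.721, 0.0, 0.001]
ft_force: [-0.1, -1.2, -0.2]
grip_width: 0.027
t {'bb': (117, 207, 12, 49), 'mid': array([506.6, 471.8]), 'yaw': -3.5, 'len': 150.2, 'wid': 19.1}
t {'bb': (148, 208, 10, 49), 'mid': array([506.6, 380. ]), 'yaw': 8.7, 'len': 151.5, 'wid': 18.7}
plan from [ 0.577  -0.1704  0.1993] 92.2 dyaw 6.0
[[[50,-5,4],-0.5],[[50,-4,4],-0.5],[[50,-4,4],-0.5],[[50,-3,4],-0.5],[[50,-3,4],-0.5],[[50,-3,4],-0.5],[[50,-2,4],-0.5],[[50,-2,4],-0.5]]
[[[50,-1,4],-0.5],[[50,-1,4],-0.5],[[50,0,4],-0.5]]
```

```bash
python3 -m pendant '[[[50,-5,4],-0.5],[[50,-4,4],-0.5],[[50,-4,4],-0.5],[[50,-3,4],-0.5],[[50,-3,4],-0.5],[[50,-3,4],-0.5],[[50,-2,4],-0.5],[[50,-2,4],-0.5]]' 75; python3 -m pendant '[[[50,-1,4],-0.5],[[50,-1,4],-0.5],[[50,0,4],-0.5],[[0,0,0],0],[[0,0,0],0]]'
python3 - <<'E'
from h import *
w=grab('wrist','w9.png')
for r in spikes2(w,(100,0,470,225)): print('w',r)
plan([.5015,.379,.031],98.2,3)
E
```

```text
time: 25.18
position: [0.5196, 0.2299, 0.1611]
tool_rot: [0.668, 0.744, -0.0, -0.0]
ft_force: [0.6, 0.4, -0.2]
grip_width: 0.0749
time: 25.8
position: [0.5002, 0.3766, 0.149]
tool_rot: [0.658, 0.753, -0.001, -0.0]
ft_force: [-0.2, -0.8, 0.0]
grip_width: 0.0749
w {'bb': (267, 84, 27, 141), 'mid': array([461.3, 371.7]), 'yaw': 8.1, 'len': 112.0, 'wid': 18.1}
w {'bb': (377, 103, 46, 122), 'mid': array([450.1, 474.1]), 'yaw': -1.7, 'len': 101.5, 'wid': 15.4}
plan from [0.5005 0.376  0.1492] 97.7 dyaw 0.5
[[[1,0,39],-0.2],[[1,0,39],-0.2],[[1,0,39],-0.2]]
```

```bash
python3 -m pendant '[[[1,0,45],0],[[1,0,45],0],[[0,0,24],0],[[0,0,4],0],[[0,0,0],0]]'; python3 -m pendant '[[[0,0,0],0],[[0,0,0],0],[[0,0,0],0],[[0,0,0],0],[[0,0,0],0],[[0,0,0],0]]' 15 45; python3 -m pendant '[[[0,0,-20],0],[[0,0,-45],0],[[0,0,-45],0],[[0,0,-40],0],[[0,0,0],0]]' 
python3 -c "
from h import *
plan([.55,-.128,.18],92.2,11)"
```

```text
time: 26.48
position: [0.5013, 0.3782, 0.0322]
tool_rot: [0.659, 0.752, 0.0, 0.0]
ft_force: [0.5, 0.2, -0.0]
grip_width: 0.0747
time: 27.22
position: [0.5004, 0.3779, 0.0315]
tool_rot: [0.658, 0.753, -0.001, 0.001]
ft_force: [-0.0, -5.9, 2.1]
grip_width: 0.0231
time: 27.85
position: [0.5024, 0.3804, 0.1854]
tool_rot: [0.658, 0.753, 0.004, 0.001]
ft_force: [0.8, 0.1, -5.2]
grip_width: 0.0213
plan from [0.5024 0.3804 0.1854] 97.7 dyaw -5.5
[[[-46,-2,0],0.5],[[-46,-1,0],0.5],[[-46,-1,0],0.5],[[-46,-1,0],0.5],[[-46,0,0],0.5],[[-46,0,0],0.5],[[-46,1,0],0.5],[[-46,1,0],0.5]]
[[[-46,1,0],0.5],[[-46,2,0],0.5],[[-46,2,0],0.5]]
```

```bash
python3 -m pendant '[[[-30,-1,0],0.5],[[-46,-1,0],0.5],[[-52,-1,0],0.5],[[-52,-1,0],0.5],[[-52,0,0],0.5],[[-52,0,0],0.5],[[-52,1,0],0.5],[[-52,1,0],0.5]]'; python3 -m pendant '[[[-50,1,0],0.5],[[-40,2,0],0.5],[[-25,2,0],0.5],[[-6,0,0],0],[[0,0,0],0],[[0,0,0],0]]'
python3 - <<'E'
from h import *
w=grab('wrist','w10.png')
plan([.558,-.1275,.0605],92.2,3)
print(w['pixels'][30:70,281].mean(1).astype(int).tolist())
E
```

```text
time: 28.85
position: [0.5363, -0.0084, 0.1794]
tool_rot: [0.684, 0.729, -0.001, -0.002]
ft_force: [1.2, 0.2, -4.9]
grip_width: 0.0215
time: 29.6
position: [0.5489, -0.1262, 0.1809]
tool_rot: [0.693, 0.721, -0.0, -0.001]
ft_force: [0.2, -0.7, -6.1]
grip_width: 0.0213
plan from [ 0.5492 -0.1263  0.1812] 92.3 dyaw -0.1
[[[-1,3,40],0.0],[[-1,3,40],0.0],[[-1,3,40],0.0]]
[162, 162, 160, 159, 159, 160, 161, 164, 166, 165, 165, 162, 159, 157, 156, 157, 159, 163, 168, 171, 167, 166, 81, 86, 88, 91, 95, 98, 101, 106, 109, 111, 114, 118, 119, 120, 119, 119, 122, 122]
```

```bash
python3 -m pendant '[[[-1,3,40],0],[[-1,3,40],0],[[0,2,26],0],[[0,0,12],0],[[0,0,4],0],[[0,0,1],0],[[0,0,0],0]]'; python3 -m pendant '[[[0,3,1],0],[[0,3,1],0],[[0,3,0],0],[[0,0,0],0]]';python3 -m pendant '[[[0,2,0],0],[[0,1,0],0],[[0,0,0],0]]'
```

```text
time: 30.52
position: [0.5585, -0.1298, 0.0596]
tool_rot: [0.693, 0.721, 0.0, 0.001]
ft_force: [0.2, 0.7, -5.3]
grip_width: 0.0212
time: 31.02
position: [0.5671, -0.1292, 0.0565]
tool_rot: [0.693, 0.721, 0.0, 0.0]
ft_force: [0.4, 0.3, -5.4]
grip_width: 0.0217
time: 31.4
position: [0.5677, -0.1288, 0.0563]
tool_rot: [0.693, 0.721, -0.001, -0.002]
ft_force: [-5.2, -1.0, -2.9]
grip_width: 0.0215
```

```bash
python3 -m pendant '[[[0,1,1],0],[[0,2,1],0],[[0,1,0],0],[[0,0,0],0]]'
```

```text
time: 31.9
position: [0.568, -0.1286, 0.0558]
tool_rot: [0.693, 0.721, -0.004, -0.005]
ft_force: [-14.9, -4.2, 11.9]
grip_width: 0.0215
```

```bash
python3 -m pendant '[[[0,-2,0],0],[[0,0,0],0],[[0,0,0],0],[[0,0,-10],0],[[0,0,-40],0],[[0,0,-50],0],[[0,0,-40],0]]' 27
python3 - <<'E'
from h import *
t=grab('top','top6.png')
for r in spikes2(t,(100,180,240,270)): print('t',r)
plan([.500,.4695,.16],86.8,12)
E
```

```text
time: 32.78
position: [0.5725, -0.129, 0.1971]
tool_rot: [0.693, 0.721, 0.0, 0.001]
ft_force: [0.9, -0.6, -0.9]
grip_width: 0.0271
t {'bb': (117, 207, 12, 49), 'mid': array([506.6, 471.7]), 'yaw': -3.0, 'len': 150.2, 'wid': 19.2}
plan from [ 0.5753 -0.1301  0.2024] 92.2 dyaw -5.4
[[[50,-4,4],0.5],[[50,-5,4],0.5],[[50,-5,4],0.5],[[50,-6,4],0.5],[[50,-6,4],0.5],[[50,-6,4],0.5],[[50,-7,4],0.5],[[50,-7,4],0.5]]
[[[50,-7,4],0.5],[[50,-8,4],0.5],[[50,-8,4],0.5],[[50,-9,4],0.5]]
```

```bash
python3 -m pendant '[[[50,-4,4],0.5],[[50,-5,4],0.5],[[50,-5,4],0.5],[[50,-6,4],0.5],[[50,-6,4],0.5],[[50,-6,4],0.5],[[50,-7,4],0.5],[[50,-7,4],0.5]]' 75; python3 -m pendant '[[[50,-7,4],0.5],[[50,-8,4],0.5],[[50,-8,4],0.5],[[50,-9,4],0.5],[[0,0,0],0],[[0,0,0],0]]'
python3 - <<'E'
from h import *
w=grab('wrist','w11.png')
for r in spikes2(w,(100,0,470,225)): print('w',r)
plan([.500,.4695,.035],86.8,3)
E
```

```text
time: 33.83
position: [0.5226, 0.2726, 0.1629]
tool_rot: [0.718, 0.696, 0.001, 0.0]
ft_force: [0.9, -0.8, 0.1]
grip_width: 0.0748
time: 34.58
position: [0.4993, 0.4718, 0.1465]
tool_rot: [0.73, 0.684, -0.0, 0.0]
ft_force: [-0.3, 0.1, 0.4]
grip_width: 0.0751
w {'bb': (261, 85, 28, 140), 'mid': array([459., 471.]), 'yaw': -3.4, 'len': 110.2, 'wid': 17.9}
plan from [0.4996 0.4711 0.1466] 86.2 dyaw 0.6
[[[-1,0,37],-0.2],[[-1,0,37],-0.2],[[-1,0,37],-0.2]]
```

```bash
python3 -m pendant '[[[-1,0,45],-0.3],[[-1,0,40],-0.3],[[0,0,22],0],[[0,0,4],0],[[0,0,0],0],[[0,0,0],0]]'; python3 -m pendant '[[[0,0,0],0],[[0,0,0],0],[[0,0,0],0],[[0,0,0],0],[[0,0,0],0],[[0,0,0],0]]' 15 45; python3 -m pendant '[[[0,0,-20],0],[[0,0,-45],0],[[0,0,-45],0],[[0,0,-40],0],[[0,0,0],0]]' 
python3 -c "
from h import *
plan([.55,-.087,.185],92.2,11)"
```

```text
time: 35.38
position: [0.5006, 0.4707, 0.0374]
tool_rot: [0.727, 0.687, 0.002, 0.0]
ft_force: [-0.5, -0.1, 0.3]
grip_width: 0.0749
time: 36.12
position: [0.4993, 0.4689, 0.0354]
tool_rot: [0.726, 0.687, -0.001, 0.001]
ft_force: [0.5, -4.8, 2.5]
grip_width: 0.0226
time: 36.75
position: [0.5016, 0.4718, 0.1902]
tool_rot: [0.727, 0.687, 0.005, 0.001]
ft_force: [0.6, 0.5, -4.5]
grip_width: 0.0213
plan from [0.5016 0.4718 0.1902] 86.8 dyaw 5.4
[[[-50,7,0],-0.5],[[-51,7,0],-0.5],[[-51,6,0],-0.5],[[-51,6,0],-0.5],[[-51,5,0],-0.5],[[-51,5,0],-0.5],[[-51,5,0],-0.5],[[-51,4,0],-0.5]]
[[[-51,4,0],-0.5],[[-51,3,0],-0.5],[[-51,3,0],-0.5]]
```

```bash
python3 -m pendant '[[[-30,5,0],-0.5],[[-48,7,0],-0.5],[[-54,6,0],-0.5],[[-54,6,0],-0.5],[[-54,6,0],-0.5],[[-54,5,0],-0.5],[[-54,5,0],-0.5],[[-54,5,0],-0.5]]'; python3 -m pendant '[[[-54,4,0],-0.5],[[-48,3,0],-0.5],[[-35,3,0],-0.4],[[-20,0,0],0],[[0,0,0],0],[[0,0,0],0]]'
python3 - <<'E'
from h import *
w=grab('wrist','w12.png')
plan([.556,-.087,.068],92.2,3)
print(w['pixels'][30:70,281].mean(1).astype(int).tolist())
E
```

```text
time: 37.75
position: [0.5337, 0.0655, 0.1837]
tool_rot: [0.702, 0.712, -0.001, -0.001]
ft_force: [1.6, -0.7, -5.0]
grip_width: 0.0212
time: 38.5
position: [0.5479, -0.0882, 0.1849]
tool_rot: [0.693, 0.721, -0.0, -0.001]
ft_force: [-1.1, -0.8, -4.6]
grip_width: 0.0209
plan from [ 0.5481 -0.0881  0.1851] 92.3 dyaw -0.1
[[[0,3,39],0.0],[[0,3,39],0.0],[[0,3,39],0.0]]
[186, 188, 189, 190, 191, 191, 190, 192, 193, 193, 191, 188, 185, 184, 181, 180, 187, 194, 197, 199, 197, 195, 193, 191, 189, 186, 166, 107, 111, 116, 119, 124, 128, 131, 136, 139, 143, 146, 150, 150]
```

View pics/w12.png

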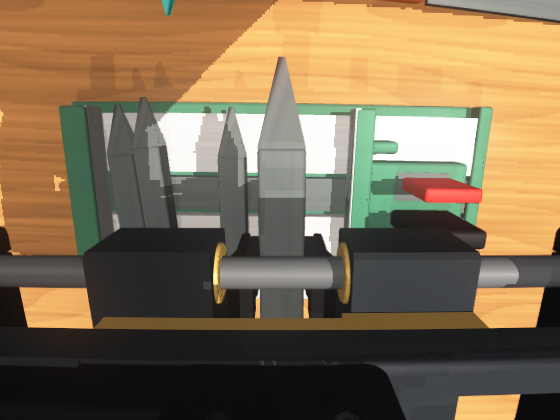

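Spike 2 (tip at (145,97)) has been shifted towards spike 1 and about 10 mm off the fence (a knock). Spikes 1 and 3 are fine. I'll place the fourth, then push spike 2 back to the fence.

```bash
python3 -m pendant '[[[0,3,40],0],[[-1,3,40],0],[[0,2,24],0],[[0,0,12],0],[[0,0,3],0],[[0,0,0],0]]'; python3 -m pendant '[[[0,3,1],0],[[0,3,1],0],[[0,3,0],0],[[0,0,0],0]]';python3 -m pendant '[[[0,2,0],0],[[0,0,0],0]]'
```

```text
time: 39.3
position: [0.5574, -0.0903, 0.0673]
tool_rot: [0.693, 0.721, 0.0, 0.001]
ft_force: [-0.2, 0.4, -5.1]
grip_width: 0.0216
time: 39.8
position: [0.5654, -0.0901, 0.0645]
tool_rot: [0.693, 0.72, -0.0, -0.001]
ft_force: [-1.7, -1.0, -4.2]
grip_width: 0.0213
time: 40.05
position: [0.5655, -0.0898, 0.0642]
tool_rot: [0.693, 0.721, -0.002, -0.002]
ft_force: [-4.8, -0.5, -2.2]
grip_width: 0.0213
```

```bash
python3 -m pendant '[[[0,0,2],0],[[0,1,2],0],[[0,2,1],0],[[0,1,0],0],[[0,0,0],0]]'
```

```text
time: 40.67
position: [0.5658, -0.0893, 0.0599]
tool_rot: [0.693, 0.721, -0.004, -0.005]
ft_force: [-13.0, -1.0, 8.8]
grip_width: 0.0211
```

```bash
python3 -m pendant '[[[0,-2,0],0],[[0,0,0],0],[[0,0,0],0],[[0,0,-10],0],[[0,0,-50],0],[[0,0,-60],0],[[0,0,-60],0],[[0,0,0],0]]' 27;  python3 -m pendant '[[[-10,40,0],0],[[-10,40,0],0],[[-5,30,0],0],[[0,0,0],0],[[0,0,0],0]]'
python3 - <<'E'
from h import *
import pickle
w=grab('wrist','w13.png');pickle.dump(w,open('w13.pkl','wb'))
t=grab('top','top7.png');pickle.dump(t,open('t7.pkl','wb'))
print(robot.get_obs()['position'])
E
```

```text
time: 41.68
position: [0.5735, -0.091, 0.246]
tool_rot: [0.693, 0.721, 0.003, 0.006]
ft_force: [0.1, 0.1, -1.0]
grip_width: 0.0267
time: 42.3
position: [0.6792, -0.1102, 0.2384]
tool_rot: [0.693, 0.721, -0.001, -0.002]
ft_force: [-0.4, -0.0, -0.2]
grip_width: 0.0269
[ 0.67925281 -0.11030516  0.23915074]
```

View pics/w13.png

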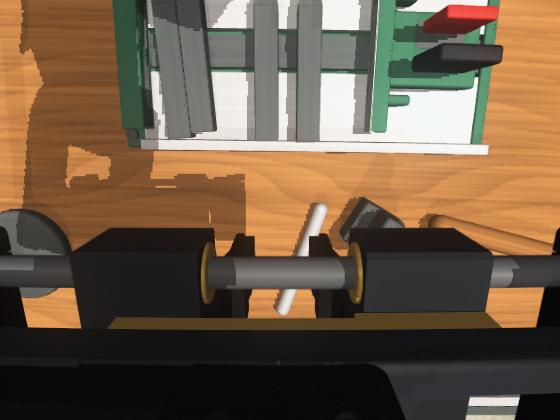

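The wrist view shows spikes 3 and 4 flush with the fence (row 140). Spike 2's end (202,130) is about 10 mm short and tilted, and spike 1 (178,136) is almost flush. I'll slide the jaw until nearly snug so it aligns them, push the tips to the fence, then squeeze finally.

```bash
python3 - <<'E'
from h import *
plan([.5478,.0305,.17],2.2,9)
E
```

```text
plan from [ 0.6793 -0.1103  0.2392] 92.2 dyaw -90.0
[[[16,-14,8],10.0],[[14,-17,8],10.0],[[10,-19,8],10.0],[[7,-20,8],10.0],[[3,-21,8],10.0],[[0,-21,8],10.0],[[-4,-21,8],10.0],[[-8,-20,8],10.0]]
[[[-11,-18,8],10.0]]
```

```bash
python3 -m pendant '[[[16,-14,8],10],[[14,-17,8],10],[[10,-19,8],10],[[7,-20,8],10],[[3,-21,8],10],[[0,-21,8],10],[[-4,-21,8],10],[[-8,-20,8],10]]' 87; python3 -m pendant '[[[-11,-18,8],10],[[0,0,0],0],[[0,0,0],0]]'
python3 - <<'E'
from h import *
plan([.5478,.0305,.084],2.2,2)
E
```

```text
time: 43.4
position: [0.5619, 0.0142, 0.1758]
tool_rot: [0.995, 0.103, -0.0, 0.0]
ft_force: [0.5, -0.0, 0.2]
grip_width: 0.0867
time: 43.78
position: [0.5495, 0.0285, 0.1683]
tool_rot: [1.0, 0.02, 0.001, 0.0]
ft_force: [-0.0, 0.7, 0.7]
grip_width: 0.0873
plan from [0.5495 0.0285 0.1683] 2.3 dyaw -0.1
[[[-1,-1,42],0.1],[[-1,-1,42],0.1]]
```

```bash
python3 -m pendant '[[[-1,-2,42],0],[[-1,-1,42],0],[[0,0,0],0],[[0,0,0],0]]'; python3 -m pendant '[[[0,0,0],0],[[0,0,0],0],[[0,0,0],0],[[0,0,0],0],[[0,0,0],0],[[0,0,0],0]]' 20 40;  python3 -m pendant '[[[0,3,0],0],[[0,5,0],0],[[0,8,0],0],[[0,10,0],0],[[0,10,0],0],[[0,10,0],0],[[0,10,0],0],[[0,10,0],0]]';python3 -m pendant '[[[0,10,0],0],[[0,10,0],0],[[0,8,0],0],[[0,8,0],0],[[0,6,0],0],[[0,4,0],0],[[0,0,0],0]]'
```

```text
time: 44.28
position: [0.5481, 0.0312, 0.0847]
tool_rot: [1.0, 0.019, 0.001, 0.0]
ft_force: [0.7, 0.0, 0.2]
grip_width: 0.0873
time: 45.02
position: [0.5466, 0.032, 0.0834]
tool_rot: [1.0, 0.019, 0.0, -0.0]
ft_force: [4.6, 1.4, -5.0]
grip_width: 0.0349
time: 46.02
position: [0.5492, -0.0338, 0.0835]
tool_rot: [1.0, 0.019, 0.0, -0.001]
ft_force: [4.9, 12.9, -1.2]
grip_width: 0.0327
time: 46.9
position: [0.5503, -0.0779, 0.0835]
tool_rot: [1.0, 0.019, -0.001, -0.002]
ft_force: [4.0, 10.6, -0.3]
grip_width: 0.0327
```

```bash
python3 -m pendant '[[[0,2,0],0],[[0,2,0],0],[[0,2,0],0],[[0,0,0],0]]';python3 -m pendant '[[[0,2,0],0],[[0,1,0],0],[[0,0,0],0]]'
```

```text
time: 47.4
position: [0.5504, -0.0826, 0.0835]
tool_rot: [1.0, 0.018, -0.001, -0.003]
ft_force: [4.8, 15.0, 0.4]
grip_width: 0.0332
time: 47.78
position: [0.5505, -0.0853, 0.0835]
tool_rot: [1.0, 0.018, -0.001, -0.003]
ft_force: [4.5, 16.3, 1.1]
grip_width: 0.0334
```

```bash
python3 -m pendant '[[[0,0,0],0],[[0,0,0],0],[[0,0,0],0],[[0,0,-20],0],[[0,0,-50],0],[[0,0,-50],0],[[0,0,-30],0]]' 87
python3 - <<'E'
from h import *
plan([.68,-.18,.24],92.2,9)
E
```

```text
time: 48.65
position: [0.5524, -0.0905, 0.2364]
tool_rot: [1.0, 0.019, 0.002, 0.001]
ft_force: [-0.0, -0.6, -0.3]
grip_width: 0.0857
plan from [ 0.5524 -0.0905  0.2364] 2.2 dyaw -90.0
[[[14,10,0],10.0],[[15,8,0],10.0],[[17,5,0],10.0],[[17,2,0],10.0],[[17,-1,0],10.0],[[17,-4,0],10.0],[[16,-7,0],10.0],[[15,-9,0],10.0]]
[[[13,-12,0],10.0]]
```

```bash
python3 -m pendant '[[[14,10,0],-10],[[12,13,0],-10],[[9,15,0],-10],[[7,16,0],-10],[[4,17,0],-10],[[1,17,0],-10],[[-2,17,0],-10],[[-5,17,0],-10]]'; python3 -m pendant '[[[-8,15,0],-10],[[0,0,0],0],[[0,0,0],0]]' 7
python3 - <<'E'
from h import *
import pickle
w=grab('wrist','w14.png');pickle.dump(w,open('w14.pkl','wb'))
print(robot.get_obs()['position'],tyaw())
E
```

```text
time: 49.65
position: [0.6661, -0.1698, 0.2335]
tool_rot: [0.752, 0.659, -0.0, 0.001]
ft_force: [0.2, 0.6, -0.1]
grip_width: 0.0868
time: 50.02
position: [0.6788, -0.1782, 0.2332]
tool_rot: [0.694, 0.72, -0.0, -0.0]
ft_force: [-0.1, 0.2, -0.1]
grip_width: 0.0645
[ 0.67875609 -0.17799503  0.23336652] 92.08020330367933
```

View pics/w14.png

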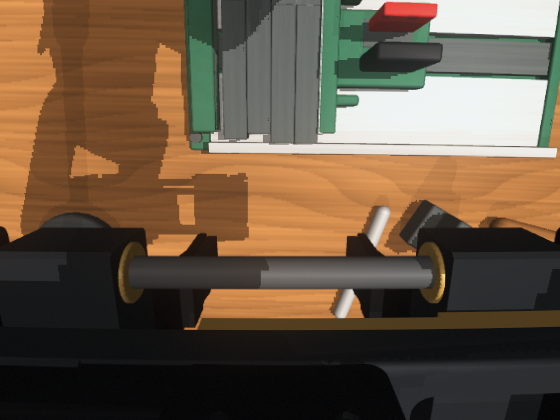

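The wrist view shows the four spikes almost closed up. The ends of spikes 1 and 2 (row 137) are a few mm short of 3 and 4 (row 143). I'll look at the tips, then push.

```bash
python3 -m pendant '[[[-4,-45,10],0],[[-8,-45,10],0],[[-8,-45,10],0],[[0,0,0],0],[[0,0,0],0]]'
python3 - <<'E'
from h import *
import pickle
w=grab('wrist','w15.png');pickle.dump(w,open('w15.pkl','wb'))
cv2.imwrite('pics/w15c.png',cv2.resize(w['pixels'][40:240,180:460],None,fx=2.5,fy=2.5))
print(robot.get_obs()['position'],tyaw())
E
```

```text
time: 50.7
position: [0.5462, -0.2035, 0.2044]
tool_rot: [0.694, 0.72, 0.0, 0.001]
ft_force: [1.0, -0.3, -0.4]
grip_width: 0.0116
[ 0.54684791 -0.20359063  0.20442128] 92.18171133966551
```

View pics/w15c.png

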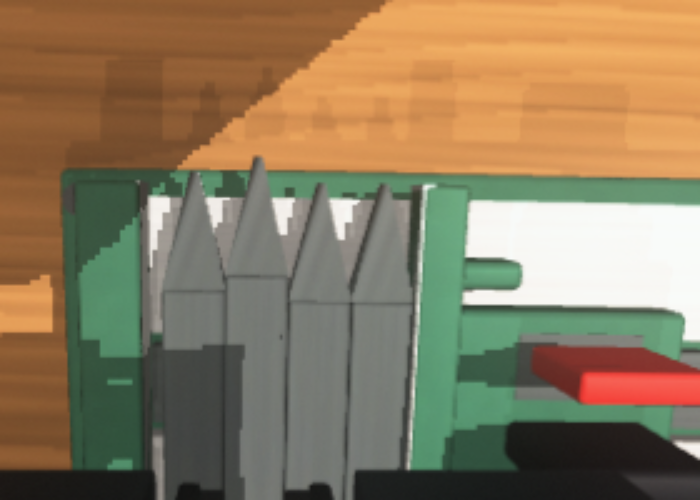

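```bash
python3 - <<'E'
from h import *
import pickle
w=pickle.load(open('w15.pkl','rb'))
T=[onz(w,(u/2.5+180,v/2.5+40),.035) for u,v in((194,172),(258,157),(321,184),(384,185))]
for t in T: print(t.round(4))
J=[onz(w,(u/2.5+180,v/2.5+40),z).round(4) for u,v,z in((140,400,.05),(430,250,.051),(410,450,.046),(163,300,.046))];print(J)
m=(T[0]+T[1])/2
plan([.45,m[1]+.001,.15],92.2,3)
E
```

```text
[ 0.4737 -0.2252  0.035 ]
[ 0.4679 -0.2032  0.035 ]
[ 0.4761 -0.181   0.035 ]
[ 0.4756 -0.1591  0.035 ]
[array([ 0.5519, -0.2415,  0.05  ]), array([ 0.4964, -0.1445,  0.051 ]), array([ 0.5678, -0.1447,  0.046 ]), array([ 0.5171, -0.2342,  0.046 ])]
plan from [ 0.5468 -0.2036  0.2044] 92.2 dyaw 0.0
[[[-2,-32,18],-0.0],[[-2,-32,18],-0.0],[[-2,-32,18],-0.0]]
```

```bash
python3 -m pendant '[[[-4,-34,18],0],[[-4,-34,18],0],[[-3,-33,18],0],[[0,0,20],0],[[0,0,40],0],[[0,0,28],0],[[0,0,5],0],[[0,0,0],0]]' 0 30
python3 - <<'E'
from h import *
plan([.45,-.2135,.053],92.2,1)
E
```

```text
time: 51.75
position: [0.446, -0.2185, 0.0568]
tool_rot: [0.693, 0.721, 0.0, 0.001]
ft_force: [-0.3, -0.4, 0.4]
grip_width: 0.0006
plan from [ 0.446  -0.2185  0.0568] 92.2 dyaw -0.0
[[[5,4,4],0.0]]
```

```bash
python3 -m pendant '[[[5,2,3],0],[[0,6,0],0],[[0,5,0],0],[[0,0,0],0]]';python3 -m pendant '[[[0,4,0],0],[[0,3,0],0],[[0,0,0],0]]'; python3 -m pendant '[[[0,2,0],0],[[0,1,0],0],[[0,0,0],0]]'
```

```text
time: 52.25
position: [0.4563, -0.2124, 0.0539]
tool_rot: [0.693, 0.721, -0.001, -0.002]
ft_force: [-6.1, -2.8, 3.7]
grip_width: 0.0005
time: 52.62
position: [0.46, -0.2109, 0.0536]
tool_rot: [0.692, 0.721, -0.002, -0.005]
ft_force: [-12.0, -2.9, 4.8]
grip_width: -0.0
time: 53.0
position: [0.4623, -0.2107, 0.0535]
tool_rot: [0.692, 0.722, -0.002, -0.006]
ft_force: [-12.7, -4.3, 6.3]
grip_width: 0.0006
```

```bash
python3 -m pendant '[[[0,2,0],0],[[0,1,0],0],[[0,0,0],0]]';python3 -m pendant '[[[0,2,0],0],[[0,1,0],0],[[0,0,0],0]]';python3 -m pendant '[[[0,2,0],0],[[0,1,0],0],[[0,0,0],0]]'
```

```text
time: 53.38
position: [0.4655, -0.2107, 0.0535]
tool_rot: [0.692, 0.721, -0.002, -0.006]
ft_force: [-13.2, -4.1, 6.8]
grip_width: 0.0006
time: 53.75
position: [0.4663, -0.2104, 0.0534]
tool_rot: [0.692, 0.722, -0.004, -0.008]
ft_force: [-17.6, -6.6, 8.3]
grip_width: 0.0007
time: 54.12
position: [0.4669, -0.2101, 0.0533]
tool_rot: [0.691, 0.722, -0.005, -0.01]
ft_force: [-23.0, -9.5, 10.3]
grip_width: 0.0005
```

```bash
python3 -m pendant '[[[0,-10,0],0],[[0,-10,0],0],[[0,0,-40],0],[[0,0,-55],0],[[0,0,-55],0],[[0,40,0],0],[[0,45,0],0],[[0,25,0],0]]'; python3 -m pendant '[[[0,0,0],0],[[0,0,0],0]]'
python3 - <<'E'
from h import *
import pickle
w=grab('wrist','w16.png');pickle.dump(w,open('w16.pkl','wb'))
cv2.imwrite('pics/w16c.png',cv2.resize(w['pixels'][40:240,180:460],None,fx=2.5,fy=2.5))
print(robot.get_obs()['position'],tyaw())
E
```

```text
time: 55.12
position: [0.5696, -0.2085, 0.2045]
tool_rot: [0.693, 0.721, 0.001, 0.002]
ft_force: [0.1, -0.2, 0.0]
grip_width: 0.0005
time: 55.38
position: [0.5658, -0.208, 0.2033]
tool_rot: [0.693, 0.721, -0.0, -0.001]
ft_force: [0.6, 0.7, 0.6]
grip_width: 0.0002
[ 0.56551758 -0.208146    0.20334141] 92.18503013446691
```

View pics/w16c.png

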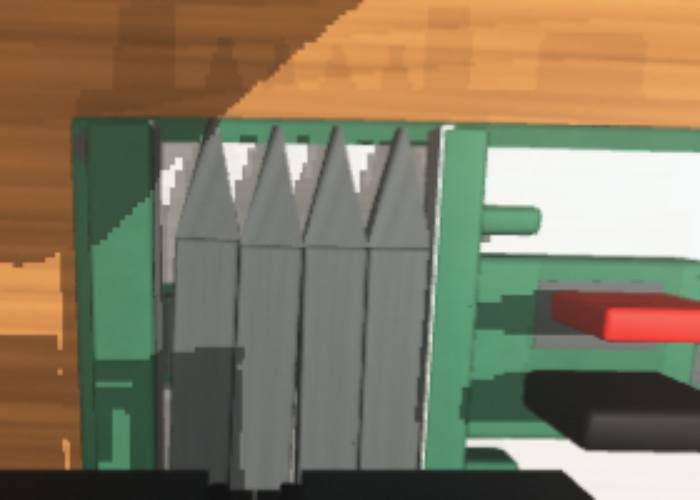

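```bash
python3 - <<'E'
from h import *
import pickle
w=pickle.load(open('w16.pkl','rb'))
for u,v in((210,119),(275,127),(338,128),(402,130)): print(onz(w,(u/2.5+180,v/2.5+40),.035).round(4))
plan([.452,-.2235,.12],92.2,3)
E
```

```text
[ 0.475  -0.2244  0.035 ]
[ 0.4768 -0.2021  0.035 ]
[ 0.4763 -0.1806  0.035 ]
[ 0.476  -0.1587  0.035 ]
plan from [ 0.5655 -0.2081  0.2033] 92.2 dyaw 0.0
[[[-4,-38,28],-0.0],[[-4,-38,28],-0.0],[[-4,-38,28],-0.0]]
```

```bash
python3 -m pendant '[[[-4,-39,20],0],[[-4,-39,20],0],[[-3,-37,20],0],[[0,0,40],0],[[0,0,35],0],[[0,0,13],0],[[0,0,0],0]]'
python3 - <<'E'
from h import *
plan([.457,-.2225,.0535],92.2,1)
E
```

```text
time: 56.3
position: [0.4516, -0.2237, 0.0553]
tool_rot: [0.694, 0.72, -0.0, -0.001]
ft_force: [0.6, 0.4, 0.4]
grip_width: 0.0004
plan from [ 0.4516 -0.2237  0.0553] 92.2 dyaw 0.0
[[[1,5,2],-0.0]]
```

```bash
python3 -m pendant '[[[1,6,1],0],[[0,4,0],0],[[0,3,0],0],[[0,0,0],0]]';python3 -m pendant '[[[0,2,0],0],[[0,1,0],0],[[0,0,0],0]]'; python3 -m pendant '[[[0,2,0],0],[[0,1,0],0],[[0,0,0],0]]'
```

```text
time: 56.8
position: [0.4644, -0.2225, 0.0553]
tool_rot: [0.693, 0.721, -0.001, -0.0]
ft_force: [-4.4, -2.4, 4.2]
grip_width: 0.0006
time: 57.18
position: [0.4659, -0.2217, 0.0552]
tool_rot: [0.693, 0.721, -0.001, -0.002]
ft_force: [-5.3, -2.0, 5.8]
grip_width: 0.0004
time: 57.55
position: [0.4666, -0.2215, 0.0551]
tool_rot: [0.692, 0.721, -0.002, -0.004]
ft_force: [-13.5, -5.0, 7.4]
grip_width: 0.0003
```

```bash
python3 -m pendant '[[[0,2,0],0],[[0,0,0],0]]'; python3 -m pendant '[[[0,-10,0],0],[[0,-15,0],0],[[0,0,-40],0],[[0,0,-55],0],[[0,0,-55],0],[[0,0,0],0]]'; python3 -c "
from h import *
plan([.5505,-.087,.19],2.2,9)"
```

```text
time: 57.8
position: [0.4669, -0.2213, 0.055]
tool_rot: [0.692, 0.722, -0.003, -0.006]
ft_force: [-16.5, -7.7, 9.2]
grip_width: 0.0003
time: 58.55
position: [0.4504, -0.2247, 0.2088]
tool_rot: [0.693, 0.721, 0.001, 0.005]
ft_force: [0.6, -0.2, -1.1]
grip_width: 0.0003
plan from [ 0.4504 -0.2247  0.2088] 92.2 dyaw 90.0
[[[15,12,2],-10.0],[[13,14,2],-10.0],[[10,16,2],-10.0],[[7,18,2],-10.0],[[4,19,2],-10.0],[[1,19,2],-10.0],[[-3,19,2],-10.0],[[-6,18,2],-10.0]]
[[[-9,17,2],-10.0]]
```

```bash
python3 -m pendant '[[[15,12,2],10],[[17,9,2],10],[[18,6,2],10],[[19,3,2],10],[[19,-1,2],10],[[18,-4,2],10],[[18,-7,2],10],[[16,-10,2],10]]' 87; python3 -m pendant '[[[14,-13,2],10],[[0,0,0],0],[[0,0,0],0]]'; python3 -c "
from h import *
plan([.5505,-.0855,.0835],2.2,3)"
```

```text
time: 59.55
position: [0.5369, -0.0988, 0.1869]
tool_rot: [0.995, 0.103, -0.001, -0.001]
ft_force: [0.5, -0.6, -0.2]
grip_width: 0.0726
time: 59.92
position: [0.5476, -0.0842, 0.1858]
tool_rot: [1.0, 0.021, -0.001, -0.0]
ft_force: [0.4, 0.0, 0.3]
grip_width: 0.0864
plan from [ 0.5476 -0.0842  0.1858] 2.4 dyaw -0.2
[[[1,0,34],0.1],[[1,0,34],0.1],[[1,0,34],0.1]]
```

```bash
python3 -m pendant '[[[1,1,38],0],[[1,0,38],0],[[1,0,26],0],[[0,0,0],0],[[0,0,0],0]]'; python3 -m pendant '[[[0,0,0],0],[[0,0,0],0],[[0,0,0],0],[[0,0,0],0],[[0,0,0],0],[[0,0,0],0]]' 20 40;  python3 -m pendant '[[[0,2,0],0],[[0,2,0],0],[[0,2,0],0],[[0,2,0],0],[[0,0,0],0],[[0,0,0],0]]'
```

```text
time: 60.55
position: [0.5518, -0.0856, 0.0853]
tool_rot: [1.0, 0.019, 0.0, 0.0]
ft_force: [0.4, -0.2, 0.4]
grip_width: 0.0871
time: 61.3
position: [0.5495, -0.0844, 0.0844]
tool_rot: [1.0, 0.019, -0.002, -0.001]
ft_force: [2.0, 2.2, -0.4]
grip_width: 0.0354
time: 62.05
position: [0.5506, -0.0889, 0.0844]
tool_rot: [1.0, 0.018, -0.002, -0.003]
ft_force: [1.1, 12.9, 4.3]
grip_width: 0.0328
```

```bash
python3 -m pendant '[[[0,2,0],0],[[0,2,0],0],[[0,0,0],0]]'; python3 -m pendant '[[[0,2,0],0],[[0,2,0],0],[[0,0,0],0]]';  python3 -m pendant '[[[0,2,0],0],[[0,0,0],0]]'
```

```text
time: 62.42
position: [0.5507, -0.0915, 0.0845]
tool_rot: [1.0, 0.018, -0.002, -0.004]
ft_force: [2.7, 18.7, 5.6]
grip_width: 0.0327
time: 62.8
position: [0.5506, -0.0923, 0.0846]
tool_rot: [1.0, 0.016, -0.002, -0.007]
ft_force: [3.8, 26.6, 8.2]
grip_width: 0.033
time: 63.05
position: [0.5506, -0.0926, 0.0846]
tool_rot: [1.0, 0.016, -0.002, -0.008]
ft_force: [3.5, 32.4, 9.1]
grip_width: 0.0329
```

```bash
python3 -m pendant '[[[0,2,0],0],[[0,0,0],0],[[0,0,0],0]]'; python3 -m pendant '[[[0,0,0],0],[[0,0,0],0],[[0,0,0],0],[[0,-2,-20],0],[[0,0,-50],0],[[0,0,-50],0],[[0,0,-30],0]]' 87
python3 - <<'E'
from h import *
plan([.68,-.18,.24],2.2,3)
E
```

```text
time: 63.42
position: [0.5507, -0.093, 0.0846]
tool_rot: [1.0, 0.015, -0.002, -0.01]
ft_force: [4.4, 36.0, 9.3]
grip_width: 0.0328
time: 64.3
position: [0.5544, -0.1045, 0.2378]
tool_rot: [1.0, 0.019, 0.003, 0.002]
ft_force: [1.1, -0.5, -0.3]
grip_width: 0.0857
plan from [ 0.5544 -0.1045  0.2378] 2.2 dyaw 0.0
[[[41,27,-1],-0.0],[[41,27,-1],-0.0],[[41,27,-1],-0.0]]
```

```bash
python3 -m pendant '[[[14,9,0],-10],[[12,11,0],-10],[[10,13,0],-10],[[7,15,0],-10],[[5,16,0],-10],[[2,16,0],-10],[[-1,16,0],-10],[[-4,16,0],-10]]' ; python3 -m pendant '[[[-6,15,0],-10],[[0,0,0],0],[[0,0,0],0]]'
python3 - <<'E'
from h import *
import pickle
w=grab('wrist','w17.png');pickle.dump(w,open('w17.pkl','wb'))
cv2.imwrite('pics/w17c.png',cv2.resize(w['pixels'][0:170,150:400],None,fx=3,fy=3))
print(robot.get_obs()['position'],tyaw())
E
```

```text
time: 65.3
position: [0.6661, -0.1721, 0.2348]
tool_rot: [0.752, 0.659, 0.001, 0.001]
ft_force: [-0.7, 1.3, -0.5]
grip_width: 0.0871
time: 65.68
position: [0.6784, -0.1788, 0.2344]
tool_rot: [0.694, 0.72, -0.0, -0.0]
ft_force: [-0.2, -0.4, -0.0]
grip_width: 0.0872
[ 0.67827166 -0.17855171  0.23447897] 92.07023561396812
```

View pics/w17c.png

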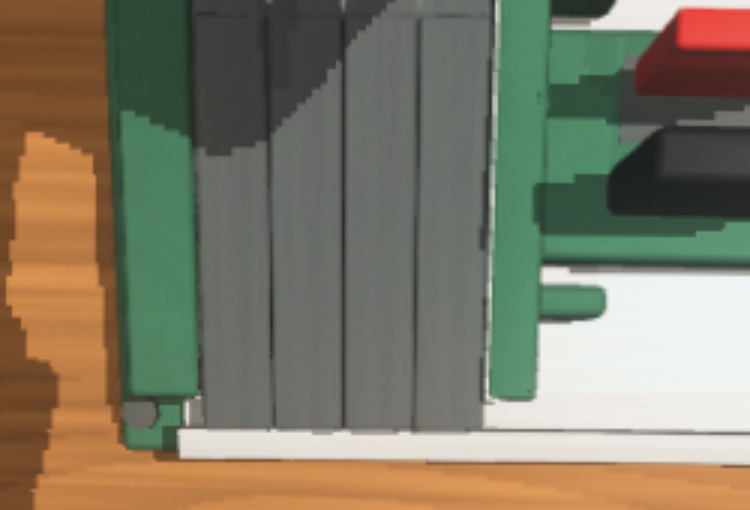

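Wrist view: all four square ends sit along the fence (crop row ≈428). They lie side by side with only hairlines between, and the jaw is against spike 4 at col ≈487. The tab is out. Quick numeric check, then the lamp.

```bash
python3 - <<'E'
from h import *
import pickle
w=pickle.load(open('w17.pkl','rb'));f=lambda u,v,z:onz(w,(150+u/3,v/3),z).round(4)
print('sp4 edge',f(484,390,.046),'jaw edge',f(491,390,.051),f(488.5,390,.051),'sp1 edge',f(205,390,.046),'fixed edge',f(197,390,.05))
print(w['pixels'][125,305:318].mean(1).astype(int).tolist(),w['pixels'][60,308:320].mean(1).astype(int).tolist())
s=grab('side','side1.png');pickle.dump(s,open('s1.pkl','wb'))
t=grab('top','top8.png');pickle.dump(t,open('t8.pkl','wb'))
a=cv2.resize(t['pixels'][90:260,300:500],None,fx=2.2,fy=2.2);b=cv2.resize(s['pixels'][200:420,210:510],None,fx=1.2,fy=1.2)
H=max(a.shape[0],b.shape[0]);pad=lambda i:np.pad(i,((0,H-i.shape[0]),(0,0),(0,0)))
cv2.imwrite('pics/lamp.png',np.hstack([pad(a),pad(b)]))
E
```

```text
sp4 edge [ 0.6223 -0.151   0.046 ] jaw edge [ 0.6221 -0.1493  0.051 ] [ 0.6221 -0.15    0.051 ] sp1 edge [ 0.6252 -0.2376  0.046 ] fixed edge [ 0.6252 -0.2393  0.05  ]
[117, 120, 120, 118, 110, 66, 108, 189, 97, 111, 111, 112, 112] [111, 111, 96, 61, 51, 131, 177, 113, 104, 104, 104, 105]
```

View pics/lamp.png

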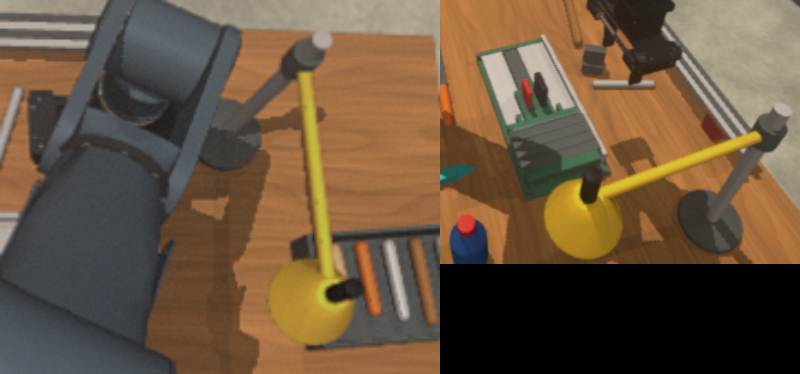

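```bash
python3 - <<'E'
from h import *
import pickle
s=pickle.load(open('s1.pkl','rb'));t=pickle.load(open('t8.pkl','rb'))
T=lambda u,v:(300+u/2.2,90+v/2.2);S=lambda u,v:(210+(u-440)/1.2,200+v/1.2)
print('top',tri(t,T(352,288),s,S(594,171)));print('base',tri(t,T(332,293),s,S(588,198)))
print('post',tri(t,T(304,57),s,S(770,130)),onz(t,T(304,57),.30),'posttop',tri(t,T(321,40),s,S(781,110)))
print('shade centre',onz(t,T(312,302),.233))
E
```

```text
top (array([ 0.49780092, -0.4219035 ,  0.34375067]), np.float64(0.004644620676963098))
base (array([ 0.49818287, -0.4261662 ,  0.28679937]), np.float64(0.0003757837311246407))
post (array([ 0.77765221, -0.40960057,  0.28980916]), np.float64(0.0029609181997578087)) [ 0.771612   -0.40415102  0.3       ] posttop (array([ 0.77674084, -0.40852034,  0.33580558]), np.float64(8.176072662929821e-05))
shade centre [ 0.49532709 -0.42693425  0.233     ]
```

```bash
python3 -m pendant '[[[0,0,-40],0],[[0,0,-60],0],[[0,0,-60],0],[[0,0,-10],0],[[0,0,0],0]]' 70; python3 -m pendant '[[[-40,-31,0],0],[[-40,-32,0],0],[[-40,-32,0],0],[[-40,-32,0],0],[[-40,-32,0],0],[[-38,-30,0],0],[[0,0,0],0],[[0,0,0],0]]'
python3 - <<'E'
from h import *
import pickle
w=grab('wrist','w18.png');pickle.dump(w,open('w18.pkl','wb'))
t=grab('top','t9.png')
plan([.498,-.424,.322],93.1,2)
print(robot.get_obs()['position'], proj(w,[[.498,-.424,.346],[.498,-.424,.294],[.777,-.409,.3]]).round())
E
```

```text
time: 66.45
position: [0.6785, -0.1784, 0.4054]
tool_rot: [0.694, 0.72, 0.0, 0.001]
ft_force: [-0.6, 0.0, -0.3]
grip_width: 0.0701
time: 67.45
position: [0.4985, -0.4229, 0.4022]
tool_rot: [0.694, 0.72, 0.001, -0.002]
ft_force: [0.7, -0.7, -0.8]
grip_width: 0.0706
plan from [ 0.4994 -0.4223  0.4033] 92.3 dyaw 0.8
[[[-1,-1,41],-0.4],[[-1,-1,41],-0.4]]
[ 0.49943004 -0.42229464  0.40330432] [[276. 230.]
 [277. 209.]
 [283. 496.]]
```

View pics/w18.png

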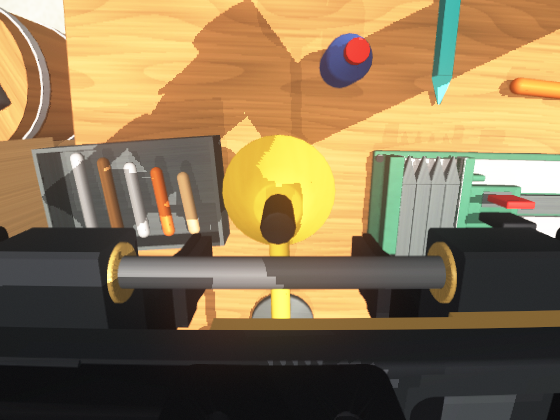

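Wrist view: knob top at (278,230), exactly where predicted (276,230), between the fingers. Descend and cage the knob.

```bash
python3 -m pendant '[[[-1,-1,40],-0.4],[[-1,-1,35],-0.4],[[0,0,6],0],[[0,0,0],0],[[0,0,0],0]]'; python3 -m pendant '[[[0,0,0],0],[[0,0,0],0],[[0,0,0],0],[[0,0,0],0],[[0,0,0],0]]' 25 10
python3 - <<'E'
from h import *
P=np.array([.777,-.409]);p0=robot.get_obs()['position'];y=tyaw();print(p0,y)
d=p0[:2]-P;r=np.hypot(*d);th=np.arctan2(d[1],d[0]);print(r,np.degrees(th))
th1=np.arctan2(-.197+.409,.59-.777); dth=((th1-th)+np.pi)%(2*np.pi)-np.pi; print('dth',np.degrees(dth))
n=12
a=np.radians(y)
for k in range(n):
  A=P+r*np.array([np.cos(th+dth*k/n),np.sin(th+dth*k/n)]);B=P+r*np.array([np.cos(th+dth*(k+1)/n),np.sin(th+dth*(k+1)/n)]);D=(B-A)*1000
  aa=a+dth*k/n
  print(round(D[0]*np.cos(aa)+D[1]*np.sin(aa),1),round(D[0]*np.sin(aa)-D[1]*np.cos(aa),1),round(np.degrees(-dth/n),1))
E
```

```text
time: 68.18
position: [0.4981, -0.4262, 0.3256]
tool_rot: [0.688, 0.726, -0.0, 0.002]
ft_force: [0.3, -0.5, 0.8]
grip_width: 0.0702
time: 68.8
position: [0.497, -0.4258, 0.3235]
tool_rot: [0.688, 0.725, 0.0, -0.0]
ft_force: [1.3, 0.2, 0.1]
grip_width: 0.0291
[ 0.49699985 -0.42579917  0.32347894] 92.98583573601368
0.28050364325793664 -176.566541418281
dth -52.01873285046698
21.2 0.6 4.3
21.2 0.6 4.3
21.2 0.6 4.3
21.2 0.6 4.3
21.2 0.6 4.3
21.2 0.6 4.3
21.2 0.6 4.3
21.2 0.6 4.3
21.2 0.6 4.3
21.2 0.6 4.3
21.2 0.6 4.3
21.2 0.6 4.3
```

```bash
python3 -m pendant '[[[10,0.5,0],2.1],[[11,0,0],2.2],[[11,0.5,0],2.2],[[10,0,0],2.1]]'; python3 -m pendant '[[[16,0.5,0],3.2],[[16,0.5,0],3.3],[[16,0.5,0],3.2],[[16,0.5,0],3.3],[[16,0.5,0],3.3],[[16,0.5,0],3.2],[[16,0.5,0],3.3],[[16,0.5,0],3.2]]'
python3 - <<'E'
from h import *
P=np.array([.777,-.409]);p0=robot.get_obs()['position'];d=p0[:2]-P;print(p0,tyaw(),np.hypot(*d),np.degrees(np.arctan2(d[1],d[0])))
E
```

```text
time: 69.3
position: [0.4977, -0.3856, 0.3234]
tool_rot: [0.742, 0.671, -0.002, 0.001]
ft_force: [-0.2, -4.4, -1.9]
grip_width: 0.0252
time: 70.3
position: [0.5372, -0.2644, 0.3233]
tool_rot: [0.874, 0.487, -0.003, -0.0]
ft_force: [-3.8, -3.4, -0.5]
grip_width: 0.0253
[ 0.53724982 -0.26435508  0.32334726] 58.25168416084129 0.2800041102084756 148.89678133790912
```

```bash
python3 -m pendant '[[[17,0.5,0],3.4],[[17,0.5,0],3.4],[[17,0.5,0],3.4],[[17,0.5,0],3.4],[[14,0.5,0],3],[[6,0,0],1],[[0,0,0],0],[[0,0,0],0]]'
python3 -m pendant '[[[0,0,0],0],[[0,0,0],0],[[0,0,0],0],[[0,0,-20],0],[[0,0,-40],0],[[0,0,-40],0],[[0,0,0],0]]' 60
python3 -c "
from h import *
plan([.42,.22,.40],80,9)"
```

```text
time: 71.3
position: [0.5958, -0.1969, 0.3233]
tool_rot: [0.937, 0.349, -0.0, -0.0]
ft_force: [-1.5, -0.1, -0.2]
grip_width: 0.0248
time: 72.18
position: [0.5976, -0.1976, 0.428]
tool_rot: [0.937, 0.349, 0.003, 0.004]
ft_force: [0.3, -0.0, -0.3]
grip_width: 0.0599
plan from [ 0.5976 -0.1976  0.428 ] 40.8 dyaw 39.2
[[[15,-48,3],-4.4],[[19,-47,3],-4.4],[[22,-45,3],-4.4],[[26,-43,3],-4.4],[[29,-41,3],-4.4],[[32,-39,3],-4.4],[[35,-36,3],-4.4],[[38,-34,3],-4.4]]
[[[40,-31,3],-4.4]]
```

Now move the arm clear and check from top and side.

```bash
python3 -m pendant '[[[15,-48,0],-4.4],[[19,-47,0],-4.4],[[22,-45,0],-4.4],[[26,-43,0],-4.4],[[29,-41,0],-4.4],[[32,-39,0],-4.4],[[35,-36,0],-4.4],[[38,-34,0],-4.4]]'; python3 -m pendant '[[[40,-31,0],-4.4],[[0,0,0],0],[[0,0,0],0]]'
python3 - <<'E'
from h import *
import pickle
s=grab('side');t=grab('top');pickle.dump((s,t),open('fin.pkl','wb'))
a=cv2.resize(t['pixels'][90:290,100:500],None,fx=2,fy=2);b=s['pixels'][150:350,160:460]
b=np.pad(b,((0,0),(0,500),(0,0)));cv2.imwrite('pics/fin.png',np.vstack([a,b]))
E
```

```text
time: 73.18
position: [0.4357, 0.175, 0.4225]
tool_rot: [0.787, 0.616, -0.001, -0.0]
ft_force: [1.1, 0.5, 0.3]
grip_width: 0.0598
time: 73.55
position: [0.4164, 0.2197, 0.4229]
tool_rot: [0.764, 0.645, -0.001, 0.0]
ft_force: [0.0, 0.8, -0.6]
grip_width: 0.0601
```

The picture limit is reached, so I'll check numerically.

```bash
python3 - <<'E'
from h import *
import pickle
s,t=pickle.load(open('fin.pkl','rb'));d=pickle.load(open('c0.pkl','rb'))
def shade(c):
    h=cv2.cvtColor(c['pixels'],cv2.COLOR_BGR2HSV)
    m=((h[...,0]>20)&(h[...,0]<32)&(h[...,1]>170)&(h[...,2]>80)).astype(np.uint8)
    m[:,:120]=0
    m=cv2.morphologyEx(m,cv2.MORPH_OPEN,cv2.getStructuringElement(cv2.MORPH_ELLIPSE,(15,15)))
    k,l,st,ce=cv2.connectedComponentsWithStats(m);i=1+np.argmax(st[1:,4]);return ce[i],st[i]
for c,c2 in((d['top'],d['side']),(t,s)):
    a,b=shade(c),shade(c2);print(a,b,'tri',tri(c,a[0],c2,b[0]),'onz .25',onz(c,a[0],.25))
# spikes tips in final top (grey against bed) + bystander change
df=cv2.absdiff(t['pixels'],d['top']['pixels']).max(2)
for n,(x,y) in dict(hammer=(210,150),file=(250,273),hardy=(280,160),punch=(302,150),oil=(390,283),tin=(145,165),turq=(336,293)).items():
    print(n,float(df[y-8:y+8,x-8:x+8].mean().round(1)))
E
```

```text
Traceback (most recent call last):
ValueError: attempt to get argmax of an empty sequence
```

```bash
python3 - <<'E'
from h import *
import pickle
s,t=pickle.load(open('fin.pkl','rb'));d=pickle.load(open('c0.pkl','rb'))
print(cv2.cvtColor(d['top']['pixels'],cv2.COLOR_BGR2HSV)[232,432],cv2.cvtColor(d['side']['pixels'],cv2.COLOR_BGR2HSV)[385,325])
def shade(c):
    h=cv2.cvtColor(c['pixels'],cv2.COLOR_BGR2HSV)
    m=((h[...,0]>21)&(h[...,0]<34)&(h[...,1]>195)&(h[...,2]>60)).astype(np.uint8)
    m[:,:200]=0
    m=cv2.morphologyEx(cv2.morphologyEx(m,cv2.MORPH_CLOSE,np.ones((5,5))),cv2.MORPH_OPEN,cv2.getStructuringElement(cv2.MORPH_ELLIPSE,(13,13)))
    k,l,st,ce=cv2.connectedComponentsWithStats(m)
    if k<2: return None
    i=1+np.argmax(st[1:,4]);return ce[i],st[i]
for c,c2 in((d['top'],d['side']),(t,s)):
    a,b=shade(c),shade(c2);print(a,b)
    if a and b: print('tri',tri(c,a[0],c2,b[0]))
    if a: print('onz .26',onz(c,a[0],.26))
df=cv2.absdiff(t['pixels'],d['top']['pixels']).max(2)
for n,(x,y) in dict(hammer=(240,158),file=(250,273),hardy=(280,160),punch=(302,150),oil=(390,283),tin=(145,165),turq=(336,293)).items():
    print(n,float(df[y-8:y+8,x-8:x+8].mean().round(1)))
E
```

```text
[ 20 178 159] [ 21 211 155]
None None
None None
hammer 11.2
file 9.6
hardy 7.1
punch 11.6
oil 8.5
tin 10.1
turq 37.6
```

```bash
python3 - <<'E'
from h import *
import pickle
s,t=pickle.load(open('fin.pkl','rb'));d=pickle.load(open('c0.pkl','rb'))
def comp(c,lo,hi,k=9,x0=200):
    h=cv2.cvtColor(c['pixels'],cv2.COLOR_BGR2HSV)
    m=cv2.inRange(h,lo,hi);m[:,:x0]=0
    m=cv2.morphologyEx(cv2.morphologyEx(m,cv2.MORPH_CLOSE,np.ones((5,5))),cv2.MORPH_OPEN,cv2.getStructuringElement(cv2.MORPH_ELLIPSE,(k,k)))
    n,l,st,ce=cv2.connectedComponentsWithStats(m)
    if n<2: return None
    i=1+np.argmax(st[1:,4]);return ce[i].round(1),st[i]
for nm,c,c2 in(('start',d['top'],d['side']),('end',t,s)):
    a,b=comp(c,(18,165,60),(34,255,255)),comp(c2,(18,165,60),(34,255,255));print(nm,a,b)
    if a and b: print('tri',tri(c,a[0],c2,b[0]))
    if a: print('onz .26',onz(c,a[0],.26))
    print('turq',comp(c,(80,120,50),(95,255,255),3),comp(c2,(80,120,50),(95,255,255),3,0))
print(cv2.cvtColor(t['pixels'],cv2.COLOR_BGR2HSV)[293,336],d['top']['pixels'][293,336],t['pixels'][293,336])
E
```

```text
start (array([439.4, 226.6]), array([ 422,  206,   38,   41, 1098], dtype=int32)) (array([354.8, 368.7]), array([ 297,  309,  180,  107, 4667], dtype=int32))
tri (array([ 0.51678361, -0.42198662,  0.24795763]), np.float64(0.04516061446038524))
onz .26 [ 0.49306678 -0.40881466  0.26      ]
turq (array([336. , 296.4]), array([333, 270,   8,  50, 327], dtype=int32)) (array([201.1, 349.7]), array([170, 338,  69,  27, 757], dtype=int32))
end (array([351. , 188.7]), array([334, 169,  38,  38, 984], dtype=int32)) (array([352.3, 263.3]), array([ 305,  236,  137,   59, 2423], dtype=int32))
tri (array([ 0.61980308, -0.20397743,  0.21603224]), np.float64(0.050140498931225234))
onz .26 [ 0.58465855 -0.18636088  0.26      ]
turq (array([336. , 296.4]), array([333, 272,   7,  48, 315], dtype=int32)) (array([200.9, 349.9]), array([170, 338,  68,  27, 753], dtype=int32))
[ 86 125  88] [129 140  57] [82 88 45]
```

```bash
python3 - <<'E'
from h import *
o=robot.get_obs();print(o['time'],o['ft_force']);print(order.hand_in())
E
```

```text
73.65 [-0.48782848 -0.17767512 -0.26235066]
the job is handed in; nothing more can be done
None
```

I clamped all four railing spikes and handed the job in at 73.7 s. The lamp is swung over them.

- **Placing:** I opened the jaw with the lock tab held in. The spikes went across the bed one by one, points towards the robot, each pressed to the end fence with about 15 N.
- **Correction:** Spike 2 was found shifted about 10 mm off the fence after it had been placed. It was probably the announced knock, though a finger could have touched it as I placed spike 3. I brought the jaw up nearly snug, pushed the tips of spikes 1 and 2 back until the force rose, then squeezed at about 36 N and let the tab out.
- **Clamp check:** The wrist picture taken after the squeeze, before the lamp was moved, shows four flush ends and only hairlines between the bars. The lock tab was out. The block measured 87 mm across; four bars make 88 mm. The jaw edge sits within 1–2 mm of spike 4, which is about the measuring error.
- **Lamp check:** The top camera puts the shade at about (0.59, −0.19) m, over the clamped spikes at about (0.58, −0.20) m. Triangulating with the side camera disagreed (rays 5 cm apart), because the lamp arm merged into that colour mask, so I did not use it.
- **Other tools:** Small picture differences showed no sign that the hammer, file, hardy, punch, oil or tin had moved. The turquoise look-alike's pixels changed more, but its outline is where it was, so that is shadow.

I had used up the picture views by the end, so I checked the final scene by numbers only. After the lamp was swung I did not look at the spikes again.

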